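# Pack up the slide trays and right the fallen stain bottles

### The arm

A 6-joint arm with a two-finger parallel gripper is mounted at the origin on the work surface. World frame = base frame: x ahead of the robot, y to its left, z up, the work surface at z = 0. Lengths are in mm, angles in rad, forces in N, time in s.
With the tool pointing down it reaches from about 350 to 725 mm from the base axis. Payload 6 kg.
Tool frame: the origin (TCP) lies on the mounting face of the last link; the fingertips stand 173 mm ahead of it and the grasp point (between the pads) lies 155 mm ahead of it (r.nose_length is the distance from the TCP to the fingertips, in mm); z points along the fingers, y is the direction in which the jaws open and shut (so a half turn about z gives the same grasp; the last joint's range is limited). The gripper opens to 85 mm and grips with 20 to 120 N. Pads are 22 mm wide; open, the fingers measure 114 mm over their backs; the gripper's body (76 mm by 85 mm) begins 54 mm behind the grasp point. The pads swing forward as they close: fully open they stand 13 mm farther back than shut.
Start: joints at [-0.766, 0.04, 0.085, 0, -1.615, -0.334], TCP at [272.177, -534.709, 404.661] pointing down, gripper open.
Joint ranges: [-2.56, 2.56], [-1.29, 2.01], [-1.08, 1.49], [-3.29, 1.98], [-2.81, -0.18], [-2.99, 2.99]. Speed limits (rad/s): [2.57, 2.57, 3.01, 3.14, 3.14, 3.14].

### API

Orientations are given as [roll, pitch, yaw] about the fixed x, y, z axes, in that order (R = Rz(yaw) Ry(pitch) Rx(roll)).
In Python, from plant import r gives the robot as it stands. The module is installed in compiled form; this text tells all that it offers.
- The arm moves only by the tool send_rows, never from a script. Its argument "series" is a list of rows, each an object of numbers: "dx", "dy", "dz": the shift along the tool's x, y, z in m; "turn": the turn about the tool's z in rad; "hand": the closure, from -1 (fully open) to 1 (shut), so that 0 is half open. In form: [{"dx": .., "dy": .., "dz": .., "turn": .., "hand": ..}, ...]. A call has 1 to 10 rows; each row shifts and turns the commanded pose from where the row before left it, along the tool's axes as they then stand; what a row does not reach is not made up. A row lasts 1/12 s, in which the tool goes at most 41.7 mm and 7.16 degrees, less where a joint would pass 70% of its speed; a pose out of reach is approached as far as the arm can. A call with a gripper value outside its range is refused whole. The fingers move at their own pace and stop on an object; the grip force is fixed at half the most. Time passes only in rows, so rows that do not move let the fingers close. It gives the time, the measured TCP pose, the force and the opening at its end, in the units of the state.
- r.state(): the state, without advancing time (a new reading comes with each control period).
- r.snapshot(name): name is "scene" or "top" or "wrist"; returns a dict with "frame" (420x560x3 uint8, red, green, blue), "range_z" (420x560 float32, mm along the optical axis (not along the pixel's ray), 0 where there is no reading), "mtx" (3x3 intrinsics, pixels), "R" (3x3) and "t" (3): a world point X has camera coordinates R X + t; the wrist camera has in their place "tool_from_camera" (4x4, takes a point from camera to tool coordinates, whose origin is the TCP and whose axes are the flange's). Camera axes: x right, y down, z forward; pixel columns grow to the right and rows downward; lengths in mm; the calibration is good to about 2 mm. A picture is of the moment at which its call begins: read the wrist's pose just before it.
- r.job_done(): hands the job in, once; it reports no verdict.
The state is a dict: "time": time; "qpos": joint angles; "dq": joint speeds; "joint_torque": joint torques, N m; "eef_pos": TCP position; "orientation": TCP orientation; "wrist_force": force on the tool from outside, world axes, zero at the start; "ft_torque": the same for the moment, N m; "opening": opening from 0.0 (shut) to 1.0 (fully open).
Only numpy, scipy, OpenCV 4.12 (cv2) and the standard library are available. Lean on these libraries where they do the work, as an engineer would, in place of code of your own. Each camera call takes 0.05 s, during which the arm holds its last target. There are 200 camera calls.

### The job

Pack up after the microscope session: stack all the grey slide trays squarely on the dark base plate, every corner pin fully home in the socket below, and only then close the stack with the blue cover, pins home too. The stain bottles have been knocked over: stand both upright, wholly on the red mat. Do not disturb the Petri dishes and the pipette tip box.

Things in the scene. Friction and masses are not known exactly. Their poses are not given: they have to be found in the camera images.
- tray_a: grey slide tray, 150 (x) x 110 (y) mm, 0.3 kg, may be absent. Origin: underside centre at pin tips; z up. Under corners x +-62, y +-42: legs with round-tipped pins, 9 mm dia (z 0-10; shoulder at z 10). Plate z 32-38. On top at the corners: black 24 mm sockets, z 38-50, 12 mm square holes 12 deep. Yellow grip fin mid-tray: 80 mm along x, 14 thick in y, z 38-66.
- tray_b: grey slide tray, 150 (x) x 110 (y) mm, 0.3 kg, may be absent. Origin: underside centre at pin tips; z up. Under corners x +-62, y +-42: legs with round-tipped pins, 9 mm dia (z 0-10; shoulder at z 10). Plate z 32-38. On top at the corners: black 24 mm sockets, z 38-50, 12 mm square holes 12 deep. Yellow grip fin mid-tray: 80 mm along x, 14 thick in y, z 38-66.
- tray_c: grey slide tray, 150 (x) x 110 (y) mm, 0.3 kg, may be absent. Origin: underside centre at pin tips; z up. Under corners x +-62, y +-42: legs with round-tipped pins, 9 mm dia (z 0-10; shoulder at z 10). Plate z 32-38. On top at the corners: black 24 mm sockets, z 38-50, 12 mm square holes 12 deep. Yellow grip fin mid-tray: 80 mm along x, 14 thick in y, z 38-66.
- cover: blue cover with a white grip fin: same size, legs, pins, plate and fin as a tray, but no sockets on top, so nothing can be stacked on it. Origin and axes as for a tray. Starts standing on the bench
- base: dark steel plate fixed to the bench, 164 (x) x 124 (y) x 8 mm, with four black corner sockets (z 8-20 mm, 12 mm square holes) at x +-62, y +-42. Origin: underside centre; z up. A seated tray's origin is over this one, its x along this x either way round, 10 mm up for the first tray and 40 mm more for each further tray or the cover
- mat: flat red mat fixed to the bench, 140 (x) x 200 (y) mm, 3 mm thick; room for both bottles side by side along y. Origin: centre of its underside; z up
- bottle_a: square amber bottle, white label and cap, 0.22 kg; body 50 x 50 x 86 mm tall, cap 32 mm dia from 91 to 115 mm. Origin: centre of its underside; z runs along the bottle towards the cap, x and y square to its flat faces. Starts lying on a flat face, cap pointing within about 40 degrees of the robot's side (-x)
- bottle_b: square amber bottle, white label and cap, 0.22 kg; body 50 x 50 x 86 mm tall, cap 32 mm dia from 91 to 115 mm. Origin: centre of its underside; z runs along the bottle towards the cap, x and y square to its flat faces. Starts lying on a flat face, cap pointing within about 40 degrees of the robot's side (-x)
- petri: stack of three clear Petri dishes, 90 mm diameter, 46 mm high, loose; leave alone. Origin: centre of its underside
- tipbox: blue pipette tip box with a clear lid, 85 x 120 x 63 mm, loose; leave alone. Origin: centre of its underside

How it is judged (in metres and radians):
On the way, in this order (a step that is already met when the one before it is completed fails the run):
1. every slide tray is seated in the stack on the base (x of tray_a in the frame of base between -0.004 and 0.004 m and y of tray_a in the frame of base between -0.004 and 0.004 m and angle between the x axis of each of tray_a, tray_b, tray_c and the x axis of base, either way round below 0.06 rad and angle between each of tray_a, tray_b, tray_c's own z axis and vertical below 0.05 rad and linear speed of each of tray_a, tray_b, tray_c below 0.03 m/s and (z of tray_a in the frame of base between 0.006 and 0.014 m or z of tray_a in the frame of base between 0.046 and 0.054 m or z of tray_a in the frame of base between 0.086 and 0.094 m) and x of tray_b in the frame of base between -0.004 and 0.004 m and y of tray_b in the frame of base between -0.004 and 0.004 m and (z of tray_b in the frame of base between 0.006 and 0.014 m or z of tray_b in the frame of base between 0.046 and 0.054 m or z of tray_b in the frame of base between 0.086 and 0.094 m) and x of tray_c in the frame of base between -0.004 and 0.004 m and y of tray_c in the frame of base between -0.004 and 0.004 m and (z of tray_c in the frame of base between 0.006 and 0.014 m or z of tray_c in the frame of base between 0.046 and 0.054 m or z of tray_c in the frame of base between 0.086 and 0.094 m)), for 0.2 s.
2. the cover is seated on top of the stack (x of cover in the frame of base between -0.004 and 0.004 m and y of cover in the frame of base between -0.004 and 0.004 m and angle between the x axis of cover and the x axis of base, either way round below 0.06 rad and angle between cover's own z axis and vertical below 0.05 rad and linear speed of cover below 0.03 m/s and (z of cover in the frame of base between 0.086 and 0.094 m or z of cover in the frame of base between 0.126 and 0.134 m)), for 0.2 s.
At the end, for the whole second after the job is handed in: Trays and cover stacked on the base: within 4 mm of centre in x, y and seated height, 0.06 rad in direction, 0.05 rad of level. Both bottles upright (0.08 rad) on the mat, centres within 58 mm (x) and 88 mm (y) of its centre. All at rest (all of step 1 and all of step 2 and x of bottle_a in the frame of mat between -0.058 and 0.058 m and y of bottle_a in the frame of mat between -0.088 and 0.088 m and z of bottle_a in the frame of mat between -0.001 and 0.007 m and angle between each of bottle_a, bottle_b's own z axis and vertical below 0.08 rad and linear speed of each of bottle_a, bottle_b below 0.03 m/s and x of bottle_b in the frame of mat between -0.058 and 0.058 m and y of bottle_b in the frame of mat between -0.088 and 0.088 m and z of bottle_b in the frame of mat between -0.001 and 0.007 m); the robot touches nothing.
It fails at once if the Petri dishes or the tip box moved by more than 40 mm or were tipped over (distance of any of petri, tipbox from where it was at the start of the episode above 0.04 m or angle between any of petri, tipbox's own z axis and vertical above 0.5 rad).
Of tray_a, tray_b, tray_c only 2 to 3 are there at a start; the rules pass over those that are not, and their reading is None.
At some moment in a run one of bottle_a, bottle_b may be knocked a few centimetres aside while the robot is not near it.
Once in a run the grip may slacken for a moment while it holds something.
It also fails if it takes over 210 s, if anything falls off the work surface, if the arm or the gripper's body presses on something with over 40 N, if the wrist force passes 120 N, or if a joint passes its speed limit or range.

## Working session

There is one attempt and no reset: what is moved stays moved. The work goes in short steps, Python scripts to look and compute and a tool call to move; the robot and the scene stay as the last step left them, time stands still between calls to the robot, and variables do not carry over. Pictures are saved under pics/ and viewed, about 12 in all and at most 16, crops included, and the job is handed in when it is done.

Besides the shell and the picture viewer there is one more tool, called after "Emit:" in YAML: its name, and indented under it one key for each argument. send_rows: Moves the arm, as the interface text tells. Its arguments: {"type":"object","properties":{"series":{"type":"array"}},"required":["series"]}

```bash
mkdir -p pics; cat > h.py <<'E'
import numpy as np, cv2
from plant import r
from scipy.spatial.transform import Rotation as Ro
def snap(n):
    st=r.state(); s=r.snapshot(n)
    if n=="wrist":
        T=np.eye(4); T[:3,:3]=Ro.from_euler('xyz',st['orientation']).as_matrix(); T[:3,3]=st['eef_pos']
        s['W']=T@np.array(s['tool_from_camera'])
    else:
        C=np.eye(4); C[:3,:3]=s['R']; C[:3,3]=s['t']; s['W']=np.linalg.inv(C)
    return s
def cloud(s):
    z=s['range_z'].astype(float); v,u=np.mgrid[:z.shape[0],:z.shape[1]]; K=np.array(s['mtx'])
    P=np.stack([(u-K[0,2])/K[0,0]*z,(v-K[1,2])/K[1,1]*z,z],-1)
    X=P@s['W'][:3,:3].T+s['W'][:3,3]; X[z<=0]=np.nan
    return X
def save(n,im): cv2.imwrite('pics/'+n,cv2.cvtColor(im,cv2.COLOR_RGB2BGR))
E
python3 - <<'E'
from h import *
st=r.state(); print(st, r.nose_length)
for n in("top","scene"):
    s=snap(n); save(n+'0.png',s['frame']); np.savez(n+'0.npz',X=cloud(s),f=s['frame']); print(s['mtx'],s['W'])
E
```

```text
{'time': 0.0, 'qpos': array([-7.66261435e-01,  4.07934379e-02,  8.37881711e-02, -5.10878475e-04,
       -1.61549871e+00, -3.33697885e-01]), 'dq': array([ 0.00039901, -0.00089313, -0.00133922, -0.00210426, -0.00219162,
        0.00111212]), 'joint_torque': array([-3.79059675e-04, -3.68212545e+01,  3.47407615e+01,  6.93261400e+00,
       -5.59753578e-03, -3.81692757e-05]), 'eef_pos': array([ 272.26059964, -534.63599642,  403.66728156]), 'orientation': array([ 3.13981203e+00, -7.70698056e-05, -2.67073318e+00]), 'wrist_force': array([-0.62418312, -0.86568542,  0.14683733]), 'ft_torque': array([-0.00867293, -0.0058288 , -0.00553079]), 'opening': 0.9974192120563689} 173.4
[[468.06631749   0.         284.53673321]
 [  0.         468.06631749 209.8828854 ]
 [  0.           0.           1.        ]] [[ 1.44039357e-05 -9.81849637e-01  1.89660986e-01  3.69527301e+02]
 [-9.99890083e-01 -2.82612765e-03 -1.45545487e-02  1.17995416e+01]
 [ 1.48263845e-02 -1.89639930e-01 -9.81741756e-01  1.01631565e+03]
 [ 0.00000000e+00  0.00000000e+00  0.00000000e+00  1.00000000e+00]]
[[384.58928204   0.         274.08061794]
 [  0.         384.58928204 209.10479583]
 [  0.           0.           1.        ]] [[ 4.11608471e-01  7.37000657e-01 -5.36104931e-01  1.14995405e+03]
 [ 9.11220323e-01 -3.43136021e-01  2.27892945e-01 -2.29666374e+02]
 [-1.59996626e-02 -5.82312375e-01 -8.12807670e-01  9.19246452e+02]
 [ 0.00000000e+00  0.00000000e+00  0.00000000e+00  1.00000000e+00]]
```

View pics/top0.png

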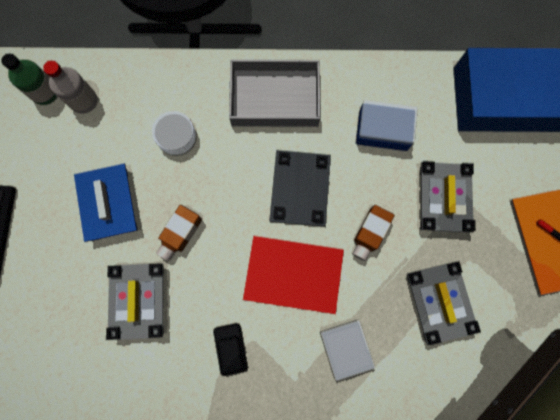

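View pics/scene0.png

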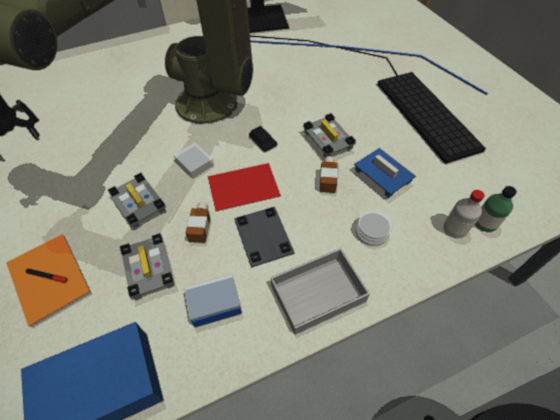

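```bash
cat >> h.py <<'E'
def rect(P):
    (c,(w,h),a)=cv2.minAreaRect(P.astype(np.float32)); a=np.deg2rad(a)
    if w<h: w,h=h,w; a+=np.pi/2
    a=(a+np.pi/2)%np.pi-np.pi/2
    return np.round([*c,w,h],1), round(a,4)
E
python3 - <<'E'
from h import *
d=np.load('top0.npz'); X=d['X']; f=d['f']; hsv=cv2.cvtColor(f,cv2.COLOR_RGB2HSV)
print('bench z',np.nanmedian(X[380:410,250:300,2]), np.nanmedian(X[60:130,330:350,2]),np.nanmedian(X[60:130,100:140,2]))
def go(name,box,m):
    x0,y0,x1,y1=box; M=np.zeros(m.shape,bool); M[y0:y1,x0:x1]=1; M&=m&~np.isnan(X[...,0])
    n,l,stt,_=cv2.connectedComponentsWithStats(M.astype(np.uint8)); k=1+np.argmax(stt[1:,4]); M=l==k
    P=X[M]; print(name,len(P),rect(P[:,:2]),'z',np.percentile(P[:,2],[5,50,95]).round(1))
Z=X[...,2]
for n,b in dict(tL=(95,250,180,350),tU=(410,150,485,245),tR=(400,255,490,350),cov=(65,155,145,250)).items():
    go(n+' plate',b,(Z>25)&(Z<56)); go(n+' all>25',b,Z>25); go(n+' fin',b,(Z>60))
    go(n+' fincol',b,((hsv[...,0]>20)&(hsv[...,0]<35)&(hsv[...,1]>150)&(Z>45)) if n!='cov' else ((hsv[...,1]<60)&(Z>45)))
go('base',(260,140,340,235),(hsv[...,2]<110)); go('base z',(260,140,340,235),(Z>4)); 
go('mat',(230,225,350,325),(hsv[...,1]>200)&((hsv[...,0]<8)|(hsv[...,0]>172)))
for n,b in dict(bL=(150,195,210,270),bR=(345,195,400,265)).items():
    go(n+' all',b,Z>6); go(n+' body',b,Z>42)
go('petri',(145,100,205,165),Z>20); go('tip',(345,90,425,160),Z>40)
E
```

```text
bench z -0.7488966752127908 -0.3674524908176977 -0.222706422797728
tL plate 3760 (array([369.8, 303. , 150. , 111.3]), np.float64(0.0463)) z [35.  38.4 50.2]
tL all>25 4102 (array([369.8, 303. , 150. , 111.3]), np.float64(0.0463)) z [35.1 38.6 64.6]
tL fin 320 (array([369.8, 303.1,  80. ,  16.1]), np.float64(0.0511)) z [61.7 65.3 68. ]
tL fincol 386 (array([369.3, 302.3,  76.9,  14.6]), np.float64(0.052)) z [47.1 64.5 67.8]
tU plate 3287 (array([ 590.6, -352.8,  151.1,  112.6]), np.float64(-0.0488)) z [34.4 38.3 50. ]
tU all>25 3597 (array([ 590.6, -352.8,  151.1,  112.6]), np.float64(-0.0488)) z [34.5 38.6 64.4]
tU fin 278 (array([ 590.2, -352.4,   80.4,   16. ]), np.float64(-0.0378)) z [62.  65.1 67.9]
tU fincol 353 (array([ 589.7, -351.4,   79.4,   14.9]), np.float64(-0.0512)) z [47.9 64.1 67.6]
tR plate 3691 (array([ 366.6, -328.8,  150.5,  112. ]), np.float64(0.2328)) z [34.5 38.1 49.9]
tR all>25 4034 (array([ 366.6, -328.8,  150.5,  112. ]), np.float64(0.2328)) z [34.6 38.4 64.1]
tR fin 320 (array([ 366.7, -328.5,   79.7,   15.5]), np.float64(0.2296)) z [61.5 64.7 67.8]
tR finc
[... 564 characters left out ...]
8.4, -36.8, 167.7, 125.6]), np.float64(-0.0887)) z [ 5.   7.8 19.2]
mat 5685 (array([424.6, -22.8, 195.8, 134.9]), np.float64(1.4217)) z [-0.6  2.5  5.4]
bL all 1368 (array([508.9, 226.2, 114.8,  51.4]), np.float64(-0.5279)) z [21.9 48.6 52.3]
bL body 1007 (array([519.3, 220.4,  90.9,  51. ]), np.float64(-0.5279)) z [45.5 49.6 52.5]
bR all 1287 (array([ 510.4, -186.9,  115.8,   51.5]), np.float64(-0.4927)) z [28.2 48.6 52.2]
bR body 986 (array([ 520.5, -192.3,   93.4,   51.3]), np.float64(-0.5034)) z [45.5 49.4 52.4]
petri 1426 (array([733.4, 241.8,  89.7,  88.3]), np.float64(0.4778)) z [30.2 45.4 48.5]
tip 2229 (array([ 751.9, -227.8,  120.6,   87.2]), np.float64(1.4396)) z [50.2 62.2 65.3]
```

```bash
cat >> h.py <<'E'
import sys
def plan(x,y,z,ang,rows=None):
    """ang: desired tool-x direction mod pi. prints total shift in present tool axes (m), turn, min rows"""
    st=r.state(); p=np.array(st['eef_pos']); Rm=Ro.from_euler('xyz',st['orientation']).as_matrix()
    d=Rm.T@(np.array([x,y,z])-p)/1000; yaw=st['orientation'][2]
    t=-((ang-yaw+np.pi/2)%np.pi-np.pi/2)
    n=rows or int(np.ceil(np.linalg.norm(d)/0.039)); m=int(np.ceil(abs(t)/0.12))
    print('at',np.round(p,1),'yaw',round(yaw,4),'q6',round(st['qpos'][5],2),'F',np.round(st['wrist_force'],1),'op',round(st['opening'],3),'t',round(st['time'],1))
    print(f'{n} rows of',np.round(d/max(n,1),4),'| total',np.round(d,4),f'| turn {m} x',round(t/max(m,1),4),'=',round(t,4))
E
python3 -c "
from h import *
plan(366.7,-328.6,345,0.2328)"
```

```text
at [ 272.2 -534.7  403.7] yaw -2.6708 q6 -0.33 F [0.3 0.3 0.7] op 1.0 t 0.1
7 rows of [-0.0254  0.0201  0.0084] | total [-0.1777  0.1407  0.059 ] | turn 2 x 0.119 = 0.238
```

Emit:
send_rows:
  series:
    - {"dx": -0.0254, "dy": 0.0201, "dz": 0.0084, "turn": 0, "hand": -1}
    - {"dx": -0.0254, "dy": 0.0201, "dz": 0.0084, "turn": 0, "hand": -1}
    - {"dx": -0.0254, "dy": 0.0201, "dz": 0.0084, "turn": 0, "hand": -1}
    - {"dx": -0.0254, "dy": 0.0201, "dz": 0.0084, "turn": 0, "hand": -1}
    - {"dx": -0.0254, "dy": 0.0201, "dz": 0.0084, "turn": 0, "hand": -1}
    - {"dx": -0.0254, "dy": 0.0201, "dz": 0.0084, "turn": 0, "hand": -1}
    - {"dx": -0.0254, "dy": 0.0201, "dz": 0.0084, "turn": 0, "hand": -1}
    - {"dx": 0, "dy": 0, "dz": 0, "turn": 0.119, "hand": -1}
    - {"dx": 0, "dy": 0, "dz": 0, "turn": 0.119, "hand": -1}
    - {"dx": 0, "dy": 0, "dz": 0, "turn": 0, "hand": -1}

```text
time: 0.93
eef_pos: [367.1, -328.0, 345.5]
orientation: [3.141, -0.0, -2.912]
wrist_force: [0.2, -0.2, 0.9]
opening: 1.0
```

```bash
python3 - <<'E'
from h import *
plan(366.7,-328.6,215,0.2328)
s=snap("wrist"); save('w1.png',s['frame']); X=cloud(s); Z=X[...,2]; print(np.round(s['tool_from_camera'],3))
for n,m in dict(plate=(Z>25)&(Z<56),fin=(Z>60)&(Z<75)).items():
    n_,l,q,_=cv2.connectedComponentsWithStats(m.astype(np.uint8)); M=l==1+np.argmax(q[1:,4]); P=X[M]; print(n,len(P),rect(P[:,:2]),np.median(P[:,2]))
E
```

```text
at [ 367.1 -328.   345.5] yaw -2.9115 q6 -1.02 F [ 0.2 -0.2  0.9] op 1.0 t 0.9
4 rows of [ 0.0001 -0.0001  0.0326] | total [ 0.0005 -0.0006  0.1305] | turn 1 x -0.0027 = -0.0027
[[ 1.0000e-03 -9.6600e-01 -2.6000e-01  6.4844e+01]
 [ 1.0000e+00  1.0000e-03 -0.0000e+00  1.2340e+00]
 [ 1.0000e-03 -2.6000e-01  9.6600e-01  3.0349e+01]
 [ 0.0000e+00  0.0000e+00  0.0000e+00  1.0000e+00]]
plate 25789 (array([ 366.1, -327.2,  150.5,  110.4]), np.float64(0.2335)) 38.985688027799654
fin 2291 (array([ 365.7, -327.3,   80.4,   14. ]), np.float64(0.2356)) 66.29230009911151
```

View pics/w1.png

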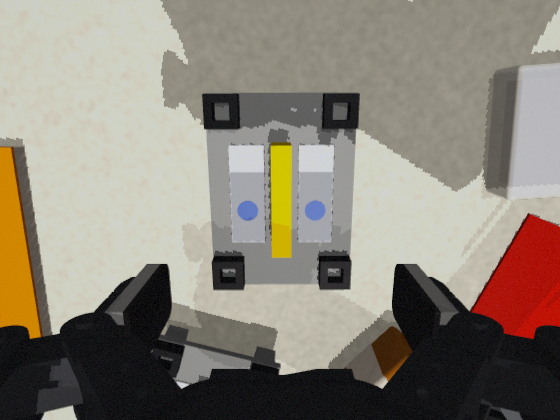

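Emit:
send_rows:
  series:
    - {"dx": 0.0009, "dy": 0.0009, "dz": 0.03, "turn": -0.004, "hand": -1}
    - {"dx": 0, "dy": 0, "dz": 0.035, "turn": 0, "hand": -1}
    - {"dx": 0, "dy": 0, "dz": 0.035, "turn": 0, "hand": -1}
    - {"dx": 0, "dy": 0, "dz": 0.0305, "turn": 0, "hand": -1}
    - {"dx": 0, "dy": 0, "dz": 0, "turn": 0, "hand": 0.3}
    - {"dx": 0, "dy": 0, "dz": 0, "turn": 0, "hand": 1}
    - {"dx": 0, "dy": 0, "dz": 0, "turn": 0, "hand": 1}
    - {"dx": 0, "dy": 0, "dz": 0, "turn": 0, "hand": 1}
    - {"dx": 0, "dy": 0, "dz": 0, "turn": 0, "hand": 1}
    - {"dx": 0, "dy": 0, "dz": 0, "turn": 0, "hand": 1}

```text
time: 1.82
eef_pos: [366.2, -328.2, 217.1]
orientation: [-3.14, 0.002, -2.904]
wrist_force: [-0.5, 1.0, 9.3]
opening: 0.153
```

Emit:
send_rows:
  series:
    - {"dx": 0, "dy": 0, "dz": 0, "turn": 0, "hand": 1}
    - {"dx": 0, "dy": 0, "dz": -0.03, "turn": 0, "hand": 1}
    - {"dx": 0, "dy": 0, "dz": -0.04, "turn": 0, "hand": 1}
    - {"dx": 0, "dy": 0, "dz": -0.04, "turn": 0, "hand": 1}
    - {"dx": 0, "dy": 0, "dz": -0.03, "turn": 0, "hand": 1}
    - {"dx": 0, "dy": 0, "dz": 0, "turn": 0, "hand": 1}

```text
time: 2.32
eef_pos: [366.0, -328.6, 363.1]
orientation: [-3.134, 0.008, -2.905]
wrist_force: [0.2, -0.1, -1.3]
opening: 0.149
```

```bash
python3 - <<'E'
from h import *
plan(570,-37,380,-0.088)
E
```

```text
at [ 366.  -328.6  363.1] yaw -2.9045 q6 -1.01 F [ 0.2 -0.1 -1.3] op 0.149 t 2.3
10 rows of [-0.0267  0.0235 -0.0017] | total [-0.2669  0.2354 -0.0168] | turn 3 x 0.1084 = 0.3251
```

```bash
python3 - <<'E'
from h import *
plan(590,-200,430,-0.088)
E
```

```text
at [ 366.  -328.6  363.1] yaw -2.9045 q6 -1.01 F [ 0.2 -0.1 -1.3] op 0.149 t 2.3
7 rows of [-0.0355  0.0103 -0.0094] | total [-0.2484  0.0719 -0.0656] | turn 3 x 0.1084 = 0.3251
```

Emit:
send_rows:
  series:
    - {"dx": -0.0355, "dy": 0.0103, "dz": -0.0094, "turn": 0, "hand": 1}
    - {"dx": -0.0355, "dy": 0.0103, "dz": -0.0094, "turn": 0, "hand": 1}
    - {"dx": -0.0355, "dy": 0.0103, "dz": -0.0094, "turn": 0, "hand": 1}
    - {"dx": -0.0355, "dy": 0.0103, "dz": -0.0094, "turn": 0, "hand": 1}
    - {"dx": -0.0355, "dy": 0.0103, "dz": -0.0094, "turn": 0, "hand": 1}
    - {"dx": -0.0355, "dy": 0.0103, "dz": -0.0094, "turn": 0, "hand": 1}
    - {"dx": -0.0355, "dy": 0.0103, "dz": -0.0094, "turn": 0, "hand": 1}
    - {"dx": 0, "dy": 0, "dz": 0, "turn": 0.1084, "hand": 1}
    - {"dx": 0, "dy": 0, "dz": 0, "turn": 0.1084, "hand": 1}
    - {"dx": 0, "dy": 0, "dz": 0, "turn": 0.1084, "hand": 1}

```text
time: 3.15
eef_pos: [591.3, -198.8, 419.3]
orientation: [3.141, -0.003, 3.049]
wrist_force: [-0.8, -0.5, -2.3]
opening: 0.151
```

Emit:
send_rows:
  series:
    - {"dx": 0, "dy": 0, "dz": 0, "turn": 0, "hand": 1}
    - {"dx": 0, "dy": 0, "dz": 0, "turn": 0, "hand": 1}

```text
time: 3.32
eef_pos: [590.5, -199.5, 420.3]
orientation: [3.141, -0.001, 3.057]
wrist_force: [0.1, -0.5, -2.7]
opening: 0.145
```

```bash
python3 - <<'E'
from h import *
plan(617,-37,380,-0.088); print(r.state()['orientation'])
s=snap("wrist"); save('w2.png',s['frame']); np.savez('w2.npz',X=cloud(s),f=s['frame'],W=s['W'])
E
```

```text
at [ 590.5 -199.5  420.3] yaw 3.0566 q6 -1.65 F [ 0.1 -0.5 -2.7] op 0.145 t 3.3
5 rows of [-0.0025  0.0328  0.0081] | total [-0.0127  0.1642  0.0403] | turn 1 x 0.003 = 0.003
[ 3.14118886e+00 -1.46308598e-03  3.05663569e+00]
```

View pics/w2.png

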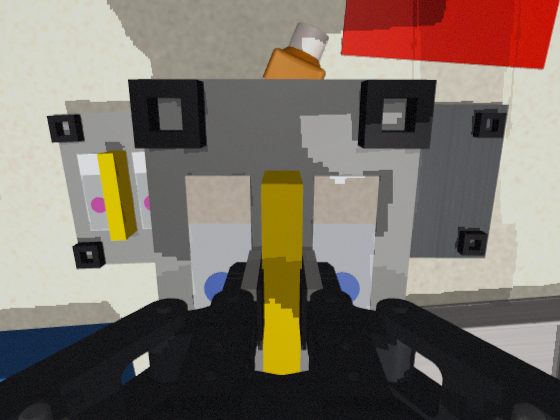

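```bash
cat >> h.py <<'E'
def comps(X,m,lo=60):
    n,l,q,c=cv2.connectedComponentsWithStats((m&~np.isnan(X[...,0])).astype(np.uint8)); out=[]
    for k in range(1,n):
        if q[k,4]>=lo:
            P=X[l==k]; R_=rect(P[:,:2]); out.append((c[k].round(),len(P),R_,np.median(P[:,2]).round(1)))
    return out
def show(X,m,lo=60):
    for o in comps(X,m,lo): print(*o)
E
python3 - <<'E'
from h import *
d=np.load('w2.npz'); X=d['X']; f=d['f']; Z=X[...,2]; v=f.max(-1)
u=np.arange(560)[None,:]*np.ones((420,1))
print('base sockets'); show(X,(Z>13)&(Z<26)&(u>440))
print('base plate'); show(X,(Z>4)&(Z<26)&(u>410),500)
print('tray U sockets'); show(X,(Z>46)&(Z<56)&(u<150))
print('held'); show(X,(Z>205)&(v<70)&(np.arange(420)[:,None]<160)&(u>120)&(u<445),500)
show(X,(Z>180)&(np.arange(420)[:,None]<175),2000)
E
```

```text
base sockets
[490. 125.] 606 (array([557.7,  10.5,  26.1,  23.2]), np.float64(1.4908)) 20.1
[473. 244.] 552 (array([ 6.811e+02, -1.000e-01,  2.580e+01,  2.470e+01]), np.float64(1.4794)) 20.1
[499. 309.] 772 (array([760.5,  33.6, 135.9,   2.9]), np.float64(-1.57)) 19.7
base plate
[458. 181.] 11838 (array([617.6, -15.8, 164.1,  85. ]), np.float64(-0.0914)) 8.6
[494. 307.] 1409 (array([760.3,  30.5, 156.3,   3.3]), np.float64(1.57)) 14.9
[529. 345.] 2475 (array([810.1,  78.3, 134.3,  59.2]), np.float64(0.9872)) 5.6
tray U sockets
[ 63. 129.] 650 (array([ 525.8, -390. ,   25.4,   24. ]), np.float64(1.5196)) 50.3
[125. 191.] 407 (array([ 588.9, -344.4,   80.9,   13.3]), np.float64(0.1148)) 51.3
[ 87. 256.] 552 (array([ 649.5, -396. ,   25.2,   24.9]), np.float64(1.514)) 50.3
[ 30. 352.] 324 (array([ 751.1, -479.9,   70. ,    2.4]), np.float64(-1.5659)) 50.7
held
[168. 113.] 4386 (array([ 523.8, -234.5,   25.8,   24.9]), np.float64(-0.0987)) 253.2
[396. 113.] 4295 (array([ 530.5, -150.8,   24.7,   24.3]), np.float64(1.4778)) 253.3
[282. 125.] 28081 (array([ 532.7, -193. ,  110.5,   36.9]), np.float64(1.4861)) 241.8
```

```bash
python3 - <<'E'
from h import *
plan(616.8,-37.6,300,-0.0885,5)
E
```

```text
at [ 590.4 -199.6  420.5] yaw 3.0567 q6 -1.65 F [ 0.2  0.2 -3.2] op 0.15 t 3.4
5 rows of [-0.0025  0.0327  0.0241] | total [-0.0127  0.1636  0.1206] | turn 1 x 0.0036 = 0.0036
```

Emit:
send_rows:
  series:
    - {"dx": -0.0025, "dy": 0.0327, "dz": 0.0241, "turn": 0.0036, "hand": 1}
    - {"dx": -0.0025, "dy": 0.0327, "dz": 0.0241, "turn": 0, "hand": 1}
    - {"dx": -0.0025, "dy": 0.0327, "dz": 0.0241, "turn": 0, "hand": 1}
    - {"dx": -0.0025, "dy": 0.0327, "dz": 0.0241, "turn": 0, "hand": 1}
    - {"dx": -0.0025, "dy": 0.0327, "dz": 0.0241, "turn": 0, "hand": 1}
    - {"dx": 0, "dy": 0, "dz": 0.02, "turn": 0, "hand": 1}
    - {"dx": 0, "dy": 0, "dz": 0.02, "turn": 0, "hand": 1}
    - {"dx": 0, "dy": 0, "dz": 0.005, "turn": 0, "hand": 1}
    - {"dx": 0, "dy": 0, "dz": 0, "turn": 0, "hand": 1}
    - {"dx": 0, "dy": 0, "dz": 0, "turn": 0, "hand": 1}

```text
time: 4.2
eef_pos: [617.9, -38.4, 256.7]
orientation: [-3.141, 0.001, 3.05]
wrist_force: [0.6, -1.5, -1.8]
opening: 0.147
```

```bash
python3 - <<'E'
from h import *
plan(616.8,-37.6,227,-0.0885)
s=snap("wrist"); save('w3.png',s['frame']); X=cloud(s); Z=X[...,2]; f=s['frame'];v=f.max(-1)
rr=np.arange(420)[:,None]
print('held'); show(X,(Z>70)&(Z<95)&(v<70)&(rr<160),500)
print('base'); show(X,(Z>4)&(Z<25)&(v<120),200); print(s['range_z'][:,282][:100:6])
E
```

```text
at [617.9 -38.4 256.7] yaw 3.0503 q6 -1.92 F [ 0.6 -1.5 -1.8] op 0.147 t 4.2
1 rows of [0.0012 0.0007 0.0297] | total [0.0012 0.0007 0.0297] | turn 1 x -0.0028 = -0.0028
held
[168. 113.] 4420 (array([551.1, -73.1,  25. ,  24.5]), np.float64(1.486)) 89.6
[396. 113.] 4207 (array([558.6,  10.4,  24.4,  24.4]), np.float64(1.4821)) 89.6
base
[36. 42.] 1527 (array([ 505.5, -156.9,   35.4,   10.4]), np.float64(-0.1563)) 15.7
[282.  75.] 1334 (array([535.5, -29.3, 123.5,   2.9]), np.float64(1.4807)) 8.5
[ 13. 146.] 789 (array([ 560.6, -185.1,   21.8,    2.3]), np.float64(-0.5137)) 14.9
[ 11. 369.] 325 (array([ 708. , -231.7,   22.6,    2.3]), np.float64(1.4029)) 10.0
[203.47952 204.45474 205.10124 205.27988 206.69257 207.82938 207.58192
 208.46779 210.45717 210.4313  211.13608 211.59438 213.37387 205.11185
 141.76833 140.6412  142.05402]
```

View pics/w3.png

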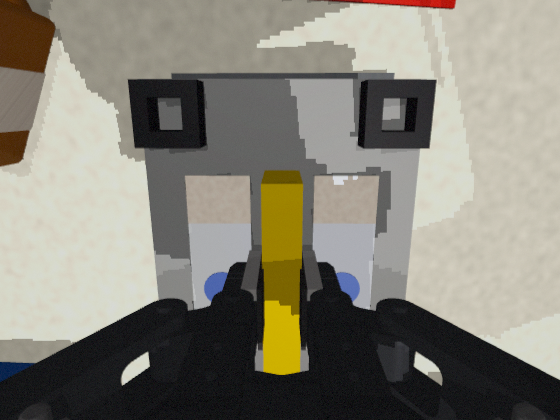

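Emit:
send_rows:
  series:
    - {"dx": 0.0008, "dy": 0.0002, "dz": 0.005, "turn": 0, "hand": 1}
    - {"dx": 0, "dy": 0, "dz": 0.005, "turn": 0, "hand": 1}
    - {"dx": 0, "dy": 0, "dz": 0.005, "turn": 0, "hand": 1}
    - {"dx": 0, "dy": 0, "dz": 0.005, "turn": 0, "hand": 1}
    - {"dx": 0, "dy": 0, "dz": 0.004, "turn": 0, "hand": 1}
    - {"dx": 0, "dy": 0, "dz": 0.003, "turn": 0, "hand": 1}
    - {"dx": 0, "dy": 0, "dz": 0.003, "turn": 0, "hand": 1}
    - {"dx": 0, "dy": 0, "dz": 0, "turn": 0, "hand": 1}

```text
time: 4.92
eef_pos: [617.0, -37.6, 227.4]
orientation: [-3.141, 0.001, 3.05]
wrist_force: [-5.7, 1.0, 5.5]
opening: 0.149
```

```bash
python3 - <<'E'
from h import *
plan(616.8,-37.6,227,-0.0885)
s=snap("wrist"); X=cloud(s); Z=X[...,2]; f=s['frame'];v=f.max(-1)
rr=np.arange(420)[:,None]
print('held'); show(X,(Z>50)&(Z<80)&(v<70)&(rr<160),500)
E
```

```text
at [617.  -37.6 227.4] yaw 3.0502 q6 -1.93 F [-5.7  1.   5.5] op 0.149 t 4.9
1 rows of [0.0002 0.     0.0004] | total [0.0002 0.     0.0004] | turn 1 x -0.0029 = -0.0029
held
[167. 113.] 4284 (array([550.4, -72.3,  24.8,  24.1]), np.float64(1.4779)) 60.3
[396. 113.] 4063 (array([557.9,  11.1,  24.4,  23.9]), np.float64(1.4898)) 60.3
```

Emit:
send_rows:
  series:
    - {"dx": 0, "dy": 0, "dz": 0, "turn": 0, "hand": -0.3}
    - {"dx": 0, "dy": 0, "dz": 0, "turn": 0, "hand": -1}
    - {"dx": 0, "dy": 0, "dz": 0, "turn": 0, "hand": -1}
    - {"dx": 0, "dy": 0, "dz": -0.02, "turn": 0, "hand": -1}
    - {"dx": 0, "dy": 0, "dz": -0.035, "turn": 0, "hand": -1}
    - {"dx": 0, "dy": 0, "dz": -0.035, "turn": 0, "hand": -1}
    - {"dx": 0, "dy": 0, "dz": -0.03, "turn": 0, "hand": -1}

```text
time: 5.55
eef_pos: [617.0, -37.9, 348.1]
orientation: [-3.141, 0.001, 3.05]
wrist_force: [0.8, 0.8, 0.5]
opening: 1.004
```

Emit:
send_rows:
  series:
    - {"dx": -0.0003, "dy": -0.0395, "dz": 0, "turn": 0, "hand": -1}
    - {"dx": -0.0003, "dy": -0.0395, "dz": 0, "turn": 0, "hand": -1}
    - {"dx": -0.0003, "dy": -0.0395, "dz": 0, "turn": 0, "hand": -1}
    - {"dx": -0.0003, "dy": -0.0395, "dz": 0, "turn": 0, "hand": -1}
    - {"dx": -0.0003, "dy": -0.0395, "dz": 0, "turn": 0, "hand": -1}
    - {"dx": -0.0003, "dy": -0.0395, "dz": 0, "turn": 0, "hand": -1}
    - {"dx": -0.0003, "dy": -0.0395, "dz": 0, "turn": 0, "hand": -1}
    - {"dx": -0.0003, "dy": -0.0395, "dz": 0, "turn": 0, "hand": -1}
    - {"dx": 0, "dy": 0, "dz": 0, "turn": -0.046, "hand": -1}
    - {"dx": 0, "dy": 0, "dz": 0, "turn": 0, "hand": -1}

```text
time: 6.38
eef_pos: [589.7, -354.9, 344.6]
orientation: [3.141, -0.001, 3.094]
wrist_force: [-0.0, 1.0, -0.8]
opening: 1.004
```

```bash
cat >> h.py <<'E'
def tray(h0=0,lo=300):
    """fin and sockets of a tray standing at height h0, from the wrist camera"""
    s=snap("wrist"); X=cloud(s); Z=X[...,2]-h0; v=s['frame'].max(-1)
    print('fin'); show(X,(Z>60)&(Z<72),lo)
    print('plate'); show(X,(Z>30)&(Z<56),8000)
    print('sockets'); show(X,(Z>46)&(Z<56)&(v<80),lo)
    return s,X
E
python3 - <<'E'
from h import *
s,X=tray(); plan(590.4,-352.6,217,-0.045)
E
```

```text
fin
[285. 202.] 2295 (array([ 589.3, -351.1,   79.9,   13.8]), np.float64(-0.0507)) 66.4
[390. 359.] 1106 (array([ 724.5, -271.3,   45.1,   24.2]), np.float64(-0.1373)) 63.3
plate
[508.  85.] 11605 (array([ 511.9, -187.6,  108.7,   51.6]), np.float64(-0.4992)) 50.2
[284. 188.] 25895 (array([ 590. , -351.2,  150.5,  110.4]), np.float64(-0.0475)) 39.0
sockets
[224. 113.] 966 (array([ 525.8, -390.2,   24.1,   23.6]), np.float64(1.5239)) 50.3
[345. 113.] 923 (array([ 529.7, -306.5,   23.8,   23.7]), np.float64(1.5202)) 50.2
[231. 276.] 747 (array([ 648.8, -396. ,   24.3,   24.2]), np.float64(-0.0579)) 50.3
[338. 276.] 713 (array([ 652.7, -312.2,   24. ,   24. ]), np.float64(-0.037)) 50.2
at [ 590.1 -353.4  345. ] yaw 3.0933 q6 -1.37 F [ 0.3 -0.2  0.7] op 1.002 t 6.4
4 rows of [-0.0001  0.0002  0.032 ] | total [-0.0003  0.0008  0.128 ] | turn 1 x -0.0033 = -0.0033
```

Emit:
send_rows:
  series:
    - {"dx": 0.0005, "dy": 0.0008, "dz": 0.03, "turn": 0, "hand": -1}
    - {"dx": 0, "dy": 0, "dz": 0.035, "turn": 0, "hand": -1}
    - {"dx": 0, "dy": 0, "dz": 0.035, "turn": 0, "hand": -1}
    - {"dx": 0, "dy": 0, "dz": 0.027, "turn": 0, "hand": -1}
    - {"dx": 0, "dy": 0, "dz": 0, "turn": 0, "hand": 0.3}
    - {"dx": 0, "dy": 0, "dz": 0, "turn": 0, "hand": 1}
    - {"dx": 0, "dy": 0, "dz": 0, "turn": 0, "hand": 1}
    - {"dx": 0, "dy": 0, "dz": 0, "turn": 0, "hand": 1}
    - {"dx": 0, "dy": 0, "dz": 0, "turn": 0, "hand": 1}
    - {"dx": 0, "dy": 0, "dz": 0, "turn": 0, "hand": 1}

```text
time: 7.27
eef_pos: [590.3, -351.9, 221.0]
orientation: [-3.14, 0.003, 3.096]
wrist_force: [-1.1, 6.0, 11.6]
opening: 0.145
```

Emit:
send_rows:
  series:
    - {"dx": 0, "dy": 0, "dz": -0.02, "turn": 0, "hand": 1}
    - {"dx": 0, "dy": 0, "dz": -0.04, "turn": 0, "hand": 1}
    - {"dx": 0, "dy": 0, "dz": -0.04, "turn": 0, "hand": 1}
    - {"dx": 0, "dy": 0, "dz": -0.04, "turn": 0, "hand": 1}
    - {"dx": 0, "dy": 0, "dz": 0, "turn": 0, "hand": 1}
    - {"dx": 0, "dy": 0, "dz": 0, "turn": 0.04, "hand": 1}
    - {"dx": 0, "dy": 0, "dz": 0, "turn": 0, "hand": 1}

```text
time: 7.85
eef_pos: [589.8, -351.6, 359.1]
orientation: [3.141, 0.001, 3.054]
wrist_force: [0.1, -0.5, -3.6]
opening: 0.145
```

```bash
python3 - <<'E'
from h import *
plan(616.9,-37.6,310,-0.0895,9)
E
```

```text
at [ 589.8 -351.6  359.1] yaw 3.054 q6 -1.41 F [ 0.1 -0.5 -3.6] op 0.145 t 7.8
9 rows of [0.0001 0.035  0.0055] | total [0.0005 0.3151 0.0493] | turn 1 x 0.0019 = 0.0019
```

Emit:
send_rows:
  series:
    - {"dx": 0.0001, "dy": 0.035, "dz": 0.0055, "turn": 0.0019, "hand": 1}
    - {"dx": 0.0001, "dy": 0.035, "dz": 0.0055, "turn": 0, "hand": 1}
    - {"dx": 0.0001, "dy": 0.035, "dz": 0.0055, "turn": 0, "hand": 1}
    - {"dx": 0, "dy": 0.035, "dz": 0.0055, "turn": 0, "hand": 1}
    - {"dx": 0, "dy": 0.035, "dz": 0.0055, "turn": 0, "hand": 1}
    - {"dx": 0, "dy": 0.035, "dz": 0.0055, "turn": 0, "hand": 1}
    - {"dx": 0, "dy": 0.035, "dz": 0.0055, "turn": 0, "hand": 1}
    - {"dx": 0, "dy": 0.035, "dz": 0.0055, "turn": 0, "hand": 1}
    - {"dx": 0, "dy": 0.035, "dz": 0.0055, "turn": 0, "hand": 1}
    - {"dx": 0, "dy": 0, "dz": 0, "turn": 0, "hand": 1}

```text
time: 8.68
eef_pos: [616.9, -32.6, 306.3]
orientation: [3.14, -0.004, 3.059]
wrist_force: [0.6, -2.4, -2.3]
opening: 0.145
```

Emit:
send_rows:
  series:
    - {"dx": 0, "dy": 0, "dz": 0, "turn": 0, "hand": 1}
    - {"dx": 0, "dy": 0, "dz": 0, "turn": 0, "hand": 1}

```text
time: 8.85
eef_pos: [617.0, -37.8, 308.5]
orientation: [-3.141, -0.001, 3.055]
wrist_force: [0.5, -0.5, -3.9]
opening: 0.149
```

```bash
cat >> h.py <<'E'
def held(aim=(615.6,-36.4,-0.0895)):
    """centre, angle and height of the held tray (front sockets), and of the base's front edge, wrist camera"""
    plan(617,-37.6,267,aim[2]); zt=r.state()['eef_pos'][2]
    s=snap("wrist"); X=cloud(s); Z=X[...,2]; v=s['frame'].max(-1); rr=np.arange(420)[:,None]; uu=np.arange(560)[None,:]
    so=sorted(comps(X,(abs(Z-(zt-168))<14)&(v<70)&(rr<160)&(uu>110)&(uu<450),1500),key=lambda o:o[0][0])
    for o in so: print(*o)
    if len(so)==2:
        a,b=so[0][2][0][:2],so[1][2][0][:2]; m=(a+b)/2; d=b-a; th=-np.arctan2(d[0],d[1]); c=m+62*np.array([np.cos(th),np.sin(th)])
        z=so[0][3]; print('held centre',c.round(1),'angle',round(th,4),'origin z',z-50,'width',np.hypot(*d).round(1),'-> shift by',(np.array(aim[:2])-c).round(1),'turn',round(th-aim[2],4))
    print('base'); show(X,(Z>4)&(Z<14)&(v<120)&(rr<130)&(uu>120)&(uu<430),200)
    return s,X
E
python3 - <<'E'
from h import *
s,X=held(); save('w4.png',s['frame'])
E
```

```text
at [617.  -37.8 308.5] yaw 3.0549 q6 -1.92 F [ 0.5 -0.5 -3.9] op 0.149 t 8.8
2 rows of [-0.      0.0001  0.0208] | total [-0.      0.0003  0.0415] | turn 1 x 0.0028 = 0.0028
[170. 112.] 4105 (array([550. , -73. ,  24.9,  24.1]), np.float64(1.4838)) 137.8
[393. 112.] 3926 (array([556.9,  10.6,  24.4,  23.7]), np.float64(1.4885)) 137.7
held centre [615.2 -36.3] angle -0.0823 origin z 87.80000000000001 width 83.9 -> shift by [ 0.4 -0.1] turn 0.0072
base
```

Emit:
send_rows:
  series:
    - {"dx": -0.0006, "dy": 0.0002, "dz": 0.008, "turn": 0.006, "hand": 1}
    - {"dx": 0, "dy": 0, "dz": 0.008, "turn": 0, "hand": 1}
    - {"dx": 0, "dy": 0, "dz": 0.005, "turn": 0, "hand": 1}
    - {"dx": 0, "dy": 0, "dz": 0.005, "turn": 0, "hand": 1}
    - {"dx": 0, "dy": 0, "dz": 0.004, "turn": 0, "hand": 1}
    - {"dx": 0, "dy": 0, "dz": 0.004, "turn": 0, "hand": 1}
    - {"dx": 0, "dy": 0, "dz": 0.003, "turn": 0, "hand": 1}
    - {"dx": 0, "dy": 0, "dz": 0.002, "turn": 0, "hand": 1}
    - {"dx": 0, "dy": 0, "dz": 0, "turn": 0, "hand": 1}

```text
time: 9.65
eef_pos: [617.8, -37.8, 271.3]
orientation: [-3.141, 0.001, 3.048]
wrist_force: [-2.1, 0.3, 2.0]
opening: 0.147
```

```bash
python3 - <<'E'
from h import *
s,X=held()
E
```

```text
at [617.8 -37.8 271.3] yaw 3.048 q6 -1.93 F [-2.1  0.3  2. ] op 0.147 t 9.7
1 rows of [0.0008 0.0001 0.0043] | total [0.0008 0.0001 0.0043] | turn 1 x -0.0041 = -0.0041
[170. 112.] 4075 (array([550.8, -72.3,  24.7,  24.1]), np.float64(1.4766)) 100.3
[393. 112.] 3913 (array([558.4,  11.2,  24.6,  23.8]), np.float64(1.4803)) 100.3
held centre [616.3 -36.2] angle -0.0908 origin z 50.3 width 83.8 -> shift by [-0.7 -0.2] turn -0.0013
base
[281.  77.] 624 (array([534.8, -29.4, 123.3,   1.8]), np.float64(1.4783)) 8.5
```

Emit:
send_rows:
  series:
    - {"dx": 0, "dy": 0, "dz": 0, "turn": 0, "hand": -0.3}
    - {"dx": 0, "dy": 0, "dz": 0, "turn": 0, "hand": -1}
    - {"dx": 0, "dy": 0, "dz": 0, "turn": 0, "hand": -1}
    - {"dx": 0, "dy": 0, "dz": -0.02, "turn": 0, "hand": -1}
    - {"dx": 0, "dy": 0, "dz": -0.03, "turn": 0, "hand": -1}
    - {"dx": 0, "dy": 0, "dz": -0.025, "turn": 0, "hand": -1}
    - {"dx": 0.0253, "dy": 0.02875, "dz": 0, "turn": 0, "hand": -1}
    - {"dx": 0.0253, "dy": 0.02875, "dz": 0, "turn": 0, "hand": -1}
    - {"dx": 0.0253, "dy": 0.02875, "dz": 0, "turn": 0, "hand": -1}
    - {"dx": 0.0253, "dy": 0.02875, "dz": 0, "turn": 0, "hand": -1}

```text
time: 10.53
eef_pos: [526.8, 87.1, 345.3]
orientation: [3.141, 0.001, 3.047]
wrist_force: [0.6, 1.0, 1.0]
opening: 0.998
```

Emit:
send_rows:
  series:
    - {"dx": 0.0253, "dy": 0.02875, "dz": 0, "turn": 0, "hand": -1}
    - {"dx": 0.0253, "dy": 0.02875, "dz": 0, "turn": 0, "hand": -1}
    - {"dx": 0.0253, "dy": 0.02875, "dz": 0, "turn": 0, "hand": -1}
    - {"dx": 0.0253, "dy": 0.02875, "dz": 0, "turn": 0, "hand": -1}
    - {"dx": 0.0253, "dy": 0.02875, "dz": 0, "turn": 0, "hand": -1}
    - {"dx": 0.0253, "dy": 0.02875, "dz": 0, "turn": 0, "hand": -1}
    - {"dx": 0.0253, "dy": 0.02875, "dz": 0, "turn": 0, "hand": -1}
    - {"dx": 0, "dy": 0, "dz": 0, "turn": -0.07, "hand": -1}
    - {"dx": 0, "dy": 0, "dz": 0, "turn": -0.07, "hand": -1}
    - {"dx": 0, "dy": 0, "dz": 0, "turn": 0, "hand": -1}

```text
time: 11.37
eef_pos: [369.8, 303.9, 345.5]
orientation: [3.141, 0.0, -3.091]
wrist_force: [0.5, -0.8, 0.1]
opening: 0.998
```

```bash
python3 - <<'E'
from h import *
s,X=tray(); plan(369.6,302.9,218,0.046)
E
```

```text
fin
[281. 201.] 2258 (array([368.7, 304.8,  80.2,  13.7]), np.float64(0.0481)) 66.4
plate
[267. 210.] 30637 (array([415.3, 294.6, 267.1, 141.2]), np.float64(-0.1962)) 39.3
sockets
[221. 111.] 973 (array([309.1, 259.7,  24.4,  23.5]), np.float64(-1.5202)) 50.3
[341. 111.] 937 (array([304.7, 343.4,  23.7,  23.7]), np.float64(0.0529)) 50.3
[227. 274.] 772 (array([432.4, 265.8,  24.7,  24.2]), np.float64(0.0594)) 50.3
[334. 274.] 730 (array([428.1, 349.3,  24.4,  23.7]), np.float64(0.0506)) 50.3
at [370.1 303.5 345.4] yaw -3.096 q6 -2.63 F [-0.2  0.2 -0.2] op 1.002 t 11.4
4 rows of [ 0.0002 -0.0002  0.0319] | total [ 0.0006 -0.0006  0.1274] | turn 1 x -0.0004 = -0.0004
```

Emit:
send_rows:
  series:
    - {"dx": 0.0008, "dy": 0, "dz": 0.03, "turn": -0.004, "hand": -1}
    - {"dx": 0, "dy": 0, "dz": 0.035, "turn": 0, "hand": -1}
    - {"dx": 0, "dy": 0, "dz": 0.035, "turn": 0, "hand": -1}
    - {"dx": 0, "dy": 0, "dz": 0.027, "turn": 0, "hand": -1}
    - {"dx": 0, "dy": 0, "dz": 0, "turn": 0, "hand": 0.3}
    - {"dx": 0, "dy": 0, "dz": 0, "turn": 0, "hand": 1}
    - {"dx": 0, "dy": 0, "dz": 0, "turn": 0, "hand": 1}
    - {"dx": 0, "dy": 0, "dz": 0, "turn": 0, "hand": 1}
    - {"dx": 0, "dy": 0, "dz": 0, "turn": 0, "hand": 1}
    - {"dx": 0, "dy": 0, "dz": 0, "turn": 0, "hand": 1}

```text
time: 12.25
eef_pos: [369.8, 303.5, 219.9]
orientation: [3.139, 0.002, -3.092]
wrist_force: [-3.6, 3.1, 8.9]
opening: 0.149
```

Emit:
send_rows:
  series:
    - {"dx": 0, "dy": 0, "dz": -0.02, "turn": 0, "hand": 1}
    - {"dx": 0, "dy": 0, "dz": -0.04, "turn": 0, "hand": 1}
    - {"dx": 0, "dy": 0, "dz": -0.04, "turn": 0, "hand": 1}
    - {"dx": 0, "dy": 0, "dz": -0.04, "turn": 0, "hand": 1}
    - {"dx": 0, "dy": 0, "dz": 0, "turn": 0.07, "hand": 1}
    - {"dx": 0, "dy": 0, "dz": 0, "turn": 0.07, "hand": 1}
    - {"dx": 0, "dy": 0, "dz": 0, "turn": 0, "hand": 1}
    - {"dx": 0, "dy": 0, "dz": 0, "turn": 0, "hand": 1}

```text
time: 12.92
eef_pos: [369.4, 303.1, 357.8]
orientation: [-3.141, -0.001, 3.054]
wrist_force: [-0.3, 0.9, -2.6]
opening: 0.145
```

```bash
python3 - <<'E'
from h import *
plan(617.5,-37.8,350,-0.0900,11)
E
```

```text
at [369.4 303.1 357.8] yaw 3.0537 q6 -2.77 F [-0.3  0.9 -2.6] op 0.145 t 12.9
11 rows of [-0.0252 -0.0289  0.0007] | total [-0.2771 -0.3178  0.0077] | turn 1 x 0.0021 = 0.0021
```

Emit:
send_rows:
  series:
    - {"dx": -0.0252, "dy": -0.0289, "dz": 0.0007, "turn": 0.0021, "hand": 1}
    - {"dx": -0.0252, "dy": -0.0289, "dz": 0.0007, "turn": 0, "hand": 1}
    - {"dx": -0.0252, "dy": -0.0289, "dz": 0.0007, "turn": 0, "hand": 1}
    - {"dx": -0.0252, "dy": -0.0289, "dz": 0.0007, "turn": 0, "hand": 1}
    - {"dx": -0.0252, "dy": -0.0289, "dz": 0.0007, "turn": 0, "hand": 1}
    - {"dx": -0.0252, "dy": -0.0289, "dz": 0.0007, "turn": 0, "hand": 1}
    - {"dx": -0.0252, "dy": -0.0289, "dz": 0.0007, "turn": 0, "hand": 1}
    - {"dx": -0.0252, "dy": -0.0289, "dz": 0.0007, "turn": 0, "hand": 1}
    - {"dx": -0.0252, "dy": -0.0289, "dz": 0.0007, "turn": 0, "hand": 1}
    - {"dx": -0.0252, "dy": -0.0289, "dz": 0.0007, "turn": 0, "hand": 1}

```text
time: 13.75
eef_pos: [594.7, -9.6, 350.2]
orientation: [-3.141, -0.001, 3.052]
wrist_force: [0.8, 0.6, -1.9]
opening: 0.147
```

Emit:
send_rows:
  series:
    - {"dx": -0.0252, "dy": -0.0289, "dz": 0.0007, "turn": 0, "hand": 1}
    - {"dx": 0, "dy": 0, "dz": 0, "turn": 0, "hand": 1}
    - {"dx": 0, "dy": 0, "dz": 0, "turn": 0, "hand": 1}
    - {"dx": 0, "dy": 0, "dz": 0, "turn": 0, "hand": 1}

```text
time: 14.08
eef_pos: [616.4, -38.9, 349.3]
orientation: [-3.141, -0.002, 3.05]
wrist_force: [-0.0, 0.0, -2.1]
opening: 0.146
```

```bash
python3 - <<'E'
from h import *
s,X=held(aim=(616.1,-36.2,-0.09))
E
```

```text
at [616.4 -38.9 349.3] yaw 3.0501 q6 -1.92 F [-0.   0.  -2.1] op 0.146 t 14.1
3 rows of [-0.0002  0.0005  0.0274] | total [-0.0007  0.0014  0.0823] | turn 1 x -0.0015 = -0.0015
[169. 112.] 4184 (array([548.6, -73.5,  24.7,  24.6]), np.float64(-0.0889)) 179.6
[393. 112.] 4029 (array([556.1,  10.1,  24.7,  24.1]), np.float64(1.4883)) 179.4
held centre [614.1 -37.2] angle -0.0895 origin z 129.6 width 83.9 -> shift by [2. 1.] turn 0.0005
base
```

Emit:
send_rows:
  series:
    - {"dx": -0.0016, "dy": 0.0012, "dz": 0.008, "turn": 0, "hand": 1}
    - {"dx": 0, "dy": 0, "dz": 0.008, "turn": 0, "hand": 1}
    - {"dx": 0, "dy": 0, "dz": 0.006, "turn": 0, "hand": 1}
    - {"dx": 0, "dy": 0, "dz": 0.005, "turn": 0, "hand": 1}
    - {"dx": 0, "dy": 0, "dz": 0.004, "turn": 0, "hand": 1}
    - {"dx": 0, "dy": 0, "dz": 0.004, "turn": 0, "hand": 1}
    - {"dx": 0, "dy": 0, "dz": 0.003, "turn": 0, "hand": 1}
    - {"dx": 0, "dy": 0, "dz": 0.002, "turn": 0, "hand": 1}
    - {"dx": 0, "dy": 0, "dz": 0, "turn": 0, "hand": 1}

```text
time: 14.88
eef_pos: [618.1, -37.8, 310.6]
orientation: [-3.142, 0.0, 3.05]
wrist_force: [-0.3, 0.0, -2.9]
opening: 0.148
```

```bash
python3 - <<'E'
from h import *
s,X=held(aim=(616.1,-36.2,-0.09))
E
```

```text
at [618.1 -37.8 310.6] yaw 3.0496 q6 -1.92 F [-0.3  0.  -2.9] op 0.148 t 14.9
2 rows of [0.0006 0.0001 0.0218] | total [0.0011 0.0001 0.0436] | turn 1 x -0.002 = -0.002
[169. 112.] 4158 (array([550.8, -72.2,  24.7,  24.7]), np.float64(1.4806)) 140.7
[393. 112.] 4014 (array([558.6,  11. ,  24.6,  23.6]), np.float64(1.4822)) 140.6
held centre [616.4 -36.4] angle -0.0935 origin z 90.69999999999999 width 83.6 -> shift by [-0.3  0.2] turn -0.0035
base
```

Emit:
send_rows:
  series:
    - {"dx": 0, "dy": 0, "dz": 0.001, "turn": 0, "hand": 1}
    - {"dx": 0, "dy": 0, "dz": 0, "turn": 0, "hand": -0.3}
    - {"dx": 0, "dy": 0, "dz": 0, "turn": 0, "hand": -1}
    - {"dx": 0, "dy": 0, "dz": 0, "turn": 0, "hand": -1}
    - {"dx": 0, "dy": 0, "dz": -0.025, "turn": 0, "hand": -1}
    - {"dx": 0, "dy": 0, "dz": -0.035, "turn": 0, "hand": -1}
    - {"dx": 0, "dy": 0, "dz": -0.035, "turn": 0, "hand": -1}
    - {"dx": 0, "dy": 0, "dz": -0.03, "turn": 0, "hand": -1}
    - {"dx": 0, "dy": 0, "dz": 0, "turn": 0, "hand": -1}

```text
time: 15.68
eef_pos: [617.9, -38.5, 443.2]
orientation: [3.141, 0.012, 3.049]
wrist_force: [0.3, 0.1, 2.1]
opening: 0.998
```

```bash
python3 - <<'E'
from h import *
s,X=tray(90); plan(576.3,380.6,345,0.2265,11)
E
```

```text
fin
[282. 193.] 2149 (array([617.1, -36.3,  80.6,  13.9]), np.float64(-0.087)) 156.5
plate
[282. 179.] 24787 (array([617. , -36.3, 150. , 110.5]), np.float64(-0.093)) 129.1
sockets
[223. 106.] 921 (array([551.3, -72.4,  24. ,  23.3]), np.float64(1.481)) 140.5
[341. 106.] 868 (array([558.9,  10.8,  23.6,  23.3]), np.float64(1.4791)) 140.4
[230. 266.] 705 (array([674.4, -83.8,  24.2,  24. ]), np.float64(-0.0817)) 140.4
[334. 267.] 743 (array([ 6.824e+02, -3.000e-01,  2.530e+01,  2.420e+01]), np.float64(-0.0959)) 140.4
at [618.1 -38.1 439.6] yaw 3.0493 q6 -1.92 F [ 0.1 -0.  -1. ] op 1.004 t 15.7
11 rows of [0.0074 0.0375 0.0086] | total [0.0809 0.413  0.0946] | turn 3 x -0.1063 = -0.3188
```

Emit:
send_rows:
  series:
    - {"dx": 0.0074, "dy": 0.0375, "dz": 0.0086, "turn": 0, "hand": -1}
    - {"dx": 0.0074, "dy": 0.0375, "dz": 0.0086, "turn": 0, "hand": -1}
    - {"dx": 0.0074, "dy": 0.0375, "dz": 0.0086, "turn": 0, "hand": -1}
    - {"dx": 0.0074, "dy": 0.0375, "dz": 0.0086, "turn": 0, "hand": -1}
    - {"dx": 0.0074, "dy": 0.0375, "dz": 0.0086, "turn": 0, "hand": -1}
    - {"dx": 0.0074, "dy": 0.0375, "dz": 0.0086, "turn": 0, "hand": -1}
    - {"dx": 0.0074, "dy": 0.0375, "dz": 0.0086, "turn": 0, "hand": -1}
    - {"dx": 0.0074, "dy": 0.0375, "dz": 0.0086, "turn": 0, "hand": -1}
    - {"dx": 0.0074, "dy": 0.0375, "dz": 0.0086, "turn": 0, "hand": -1}
    - {"dx": 0.0074, "dy": 0.0375, "dz": 0.0086, "turn": 0, "hand": -1}

```text
time: 16.57
eef_pos: [578.3, 344.2, 347.4]
orientation: [-3.141, -0.001, 3.05]
wrist_force: [0.5, -0.1, -0.0]
opening: 0.997
```

Emit:
send_rows:
  series:
    - {"dx": 0.0074, "dy": 0.0375, "dz": 0.0086, "turn": 0, "hand": -1}
    - {"dx": 0, "dy": 0, "dz": 0, "turn": -0.1063, "hand": -1}
    - {"dx": 0, "dy": 0, "dz": 0, "turn": -0.1063, "hand": -1}
    - {"dx": 0, "dy": 0, "dz": 0, "turn": -0.1063, "hand": -1}
    - {"dx": 0, "dy": 0, "dz": 0, "turn": 0, "hand": -1}
    - {"dx": 0, "dy": 0, "dz": 0, "turn": 0, "hand": -1}

```text
time: 17.07
eef_pos: [574.9, 380.5, 339.2]
orientation: [-3.141, -0.001, -2.918]
wrist_force: [0.2, -0.1, 0.2]
opening: 0.997
```

```bash
python3 - <<'E'
from h import *
s,X=tray(); plan(576.3,380.6,218,0.2265)
E
```

```text
fin
[282. 206.] 2345 (array([575.8, 382.2,  80.4,  13.6]), np.float64(0.2322)) 66.3
plate
[77. 65.] 13264 (array([508.5, 229.3, 114.4,  50.9]), np.float64(-0.5441)) 50.3
[282. 189.] 26135 (array([575.8, 382.4, 150.4, 110.4]), np.float64(0.2289)) 38.4
sockets
at [575.  380.3 339.4] yaw -2.9182 q6 -2.22 F [-1.  -0.2  0.2] op 1.0 t 17.1
4 rows of [-0.0004 -0.      0.0304] | total [-0.0014 -0.      0.1214] | turn 1 x -0.0031 = -0.0031
```

Emit:
send_rows:
  series:
    - {"dx": -0.0013, "dy": 0.0004, "dz": 0.03, "turn": -0.006, "hand": -1}
    - {"dx": 0, "dy": 0, "dz": 0.035, "turn": 0, "hand": -1}
    - {"dx": 0, "dy": 0, "dz": 0.035, "turn": 0, "hand": -1}
    - {"dx": 0, "dy": 0, "dz": 0.0205, "turn": 0, "hand": -1}
    - {"dx": 0, "dy": 0, "dz": 0, "turn": 0, "hand": 0.3}
    - {"dx": 0, "dy": 0, "dz": 0, "turn": 0, "hand": 1}
    - {"dx": 0, "dy": 0, "dz": 0, "turn": 0, "hand": 1}
    - {"dx": 0, "dy": 0, "dz": 0, "turn": 0, "hand": 1}
    - {"dx": 0, "dy": 0, "dz": 0, "turn": 0, "hand": 1}
    - {"dx": 0, "dy": 0, "dz": 0, "turn": 0, "hand": 1}

```text
time: 17.95
eef_pos: [576.4, 381.4, 221.4]
orientation: [3.14, 0.002, -2.909]
wrist_force: [-3.4, 1.6, 10.8]
opening: 0.145
```

Emit:
send_rows:
  series:
    - {"dx": 0, "dy": 0, "dz": -0.02, "turn": 0, "hand": 1}
    - {"dx": 0, "dy": 0, "dz": -0.04, "turn": 0, "hand": 1}
    - {"dx": 0, "dy": 0, "dz": -0.04, "turn": 0, "hand": 1}
    - {"dx": 0, "dy": 0, "dz": -0.04, "turn": 0, "hand": 1}
    - {"dx": 0, "dy": 0, "dz": -0.04, "turn": 0, "hand": 1}
    - {"dx": 0, "dy": 0, "dz": 0, "turn": 0.1065, "hand": 1}
    - {"dx": 0, "dy": 0, "dz": 0, "turn": 0.1065, "hand": 1}
    - {"dx": 0, "dy": 0, "dz": 0, "turn": 0.1065, "hand": 1}
    - {"dx": 0, "dy": 0, "dz": 0, "turn": 0, "hand": 1}
    - {"dx": 0, "dy": 0, "dz": 0, "turn": 0, "hand": 1}

```text
time: 18.78
eef_pos: [576.0, 381.2, 399.0]
orientation: [-3.141, -0.001, 3.058]
wrist_force: [-0.1, -0.7, -2.4]
opening: 0.144
```

```bash
python3 - <<'E'
from h import *
plan(617.8,-37.8,392,-0.0900,11)
E
```

```text
at [576.  381.2 399. ] yaw 3.0581 q6 -2.53 F [-0.1 -0.7 -2.4] op 0.144 t 18.8
11 rows of [-0.007  -0.0376  0.0006] | total [-0.0766 -0.414   0.007 ] | turn 1 x 0.0065 = 0.0065
```

Emit:
send_rows:
  series:
    - {"dx": -0.007, "dy": -0.0376, "dz": 0.0006, "turn": 0.0065, "hand": 1}
    - {"dx": -0.007, "dy": -0.0376, "dz": 0.0006, "turn": 0, "hand": 1}
    - {"dx": -0.007, "dy": -0.0376, "dz": 0.0006, "turn": 0, "hand": 1}
    - {"dx": -0.007, "dy": -0.0376, "dz": 0.0006, "turn": 0, "hand": 1}
    - {"dx": -0.007, "dy": -0.0376, "dz": 0.0006, "turn": 0, "hand": 1}
    - {"dx": -0.007, "dy": -0.0376, "dz": 0.0006, "turn": 0, "hand": 1}
    - {"dx": -0.007, "dy": -0.0376, "dz": 0.0006, "turn": 0, "hand": 1}
    - {"dx": -0.007, "dy": -0.0376, "dz": 0.0006, "turn": 0, "hand": 1}
    - {"dx": -0.007, "dy": -0.0376, "dz": 0.0006, "turn": 0, "hand": 1}
    - {"dx": -0.007, "dy": -0.0376, "dz": 0.0006, "turn": 0, "hand": 1}

```text
time: 19.62
eef_pos: [610.8, -1.5, 393.5]
orientation: [3.141, 0.0, 3.052]
wrist_force: [0.3, -0.4, -2.4]
opening: 0.142
```

Emit:
send_rows:
  series:
    - {"dx": -0.007, "dy": -0.0376, "dz": 0.0006, "turn": 0, "hand": 1}
    - {"dx": 0, "dy": 0, "dz": 0, "turn": 0, "hand": 1}
    - {"dx": 0, "dy": 0, "dz": 0, "turn": 0, "hand": 1}
    - {"dx": 0, "dy": 0, "dz": 0, "turn": 0, "hand": 1}

```text
time: 19.95
eef_pos: [614.5, -38.0, 392.5]
orientation: [3.141, -0.0, 3.05]
wrist_force: [0.6, 0.6, -2.6]
opening: 0.144
```

```bash
cat >> h.py <<'E'
def heldcover():
    plan(617.8,-37.8,350,-0.09); zt=r.state()['eef_pos'][2]
    s=snap("wrist"); X=cloud(s); Z=X[...,2]; rr=np.arange(420)[:,None]
    m=(abs(Z-(zt-182))<7)&(rr<200); C=comps(X,m,3000)
    for o in C:
        (cx,cy,w,h),a=o[2]; th=a-np.pi/2 if a>0.7 else a  # long side across (y), short along x
        print(*o); print('  front-edge based centre', np.round([cx+(75-h/2)*np.cos(th), cy+(75-h/2)*np.sin(th)],1),'angle',round(th,4))
    return s,X
E
python3 - <<'E'
from h import *
s,X=heldcover(); save('w5.png',s['frame'])
E
```

```text
at [614.5 -38.  392.5] yaw 3.0497 q6 -1.93 F [ 0.6  0.6 -2.6] op 0.144 t 19.9
2 rows of [-0.0016  0.0002  0.0213] | total [-0.0032  0.0005  0.0425] | turn 1 x -0.0018 = -0.0018
[281. 137.] 31232 (array([562.6, -31.7, 110.8,  48.7]), np.float64(1.4797)) 209.4
  front-edge based centre [613.  -36.3] angle -0.0911
```

View pics/w5.png

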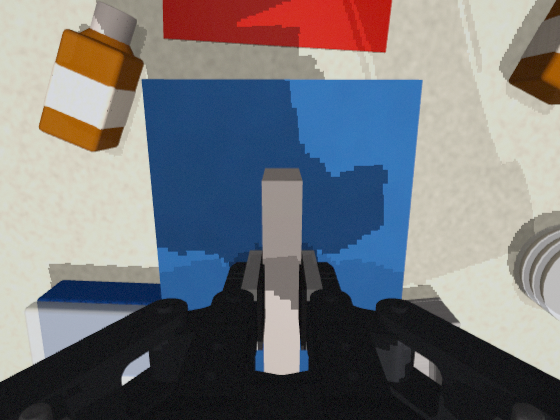

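Emit:
send_rows:
  series:
    - {"dx": -0.0031, "dy": 0.0003, "dz": 0.008, "turn": 0, "hand": 1}
    - {"dx": 0, "dy": 0, "dz": 0.008, "turn": 0, "hand": 1}
    - {"dx": 0, "dy": 0, "dz": 0.006, "turn": 0, "hand": 1}
    - {"dx": 0, "dy": 0, "dz": 0.005, "turn": 0, "hand": 1}
    - {"dx": 0, "dy": 0, "dz": 0.004, "turn": 0, "hand": 1}
    - {"dx": 0, "dy": 0, "dz": 0.004, "turn": 0, "hand": 1}
    - {"dx": 0, "dy": 0, "dz": 0.003, "turn": 0, "hand": 1}
    - {"dx": 0, "dy": 0, "dz": 0.003, "turn": 0, "hand": 1}
    - {"dx": 0, "dy": 0, "dz": 0, "turn": 0, "hand": 1}

```text
time: 20.75
eef_pos: [617.7, -37.9, 352.1]
orientation: [-3.142, 0.001, 3.049]
wrist_force: [0.2, -0.2, -1.8]
opening: 0.146
```

```bash
python3 - <<'E'
from h import *
s,X=heldcover()
E
```

```text
at [617.7 -37.9 352.1] yaw 3.0485 q6 -1.93 F [ 0.2 -0.2 -1.8] op 0.146 t 20.8
1 rows of [-0.0001  0.0001  0.0021] | total [-0.0001  0.0001  0.0021] | turn 1 x -0.0031 = -0.0031
[281. 137.] 31249 (array([566. , -31.7, 111.1,  48.7]), np.float64(1.4776)) 168.8
  front-edge based centre [616.4 -36.4] angle -0.0932
```

Emit:
send_rows:
  series:
    - {"dx": 0, "dy": 0, "dz": 0.0012, "turn": 0, "hand": 1}
    - {"dx": 0, "dy": 0, "dz": 0, "turn": 0, "hand": -0.3}
    - {"dx": 0, "dy": 0, "dz": 0, "turn": 0, "hand": -1}
    - {"dx": 0, "dy": 0, "dz": 0, "turn": 0, "hand": -1}
    - {"dx": 0, "dy": 0, "dz": -0.025, "turn": 0, "hand": -1}
    - {"dx": 0, "dy": 0, "dz": -0.035, "turn": 0, "hand": -1}
    - {"dx": 0, "dy": 0, "dz": -0.035, "turn": 0, "hand": -1}
    - {"dx": 0, "dy": 0, "dz": -0.03, "turn": 0, "hand": -1}
    - {"dx": 0, "dy": 0, "dz": 0, "turn": 0, "hand": -1}

```text
time: 21.55
eef_pos: [617.1, -38.7, 484.1]
orientation: [3.141, 0.012, 3.048]
wrist_force: [-0.1, -0.2, 1.0]
opening: 0.996
```

```bash
python3 - <<'E'
from h import *
s=snap("wrist"); X=cloud(s); Z=X[...,2]
print('cover'); show(X,(Z>160)&(Z<200),5000); show(X,(Z>185)&(Z<205),300)
s=snap("top"); X=cloud(s); Z=X[...,2]; f=s['frame']; save('top1.png',f); hsv=cv2.cvtColor(f,cv2.COLOR_RGB2HSV)
print('bottles'); show(X,(Z>6)&(Z<56),800)
plan(510,-187,330,-0.5)
E
```

```text
cover
[282. 180.] 26213 (array([617.1, -36.4, 150.8, 110.6]), np.float64(-0.093)) 168.6
[282. 194.] 2155 (array([616.7, -36.2,  80.1,  13.8]), np.float64(-0.0971)) 196.5
bottles
[489. 112.] 1390 (array([ 777.9, -477.7,  279.9,  133.9]), np.float64(0.9557)) 31.2
[541. 236.] 3535 (array([ 497.3, -577.5,  212. ,  109.9]), np.float64(0.1972)) 16.3
[372. 231.] 1291 (array([ 510.5, -186.7,  116. ,   51.2]), np.float64(-0.4973)) 48.6
[347. 349.] 2211 (array([ 271.9, -130.2,  100.6,   86. ]), np.float64(0.296)) 34.1
at [617.6 -37.9 477.5] yaw 3.0484 q6 -1.93 F [-0.1  1.  -1.7] op 1.0 t 21.6
7 rows of [ 0.0134 -0.0227  0.021 ] | total [ 0.0938 -0.1586  0.147 ] | turn 4 x 0.1017 = 0.4068
```

View pics/top1.png

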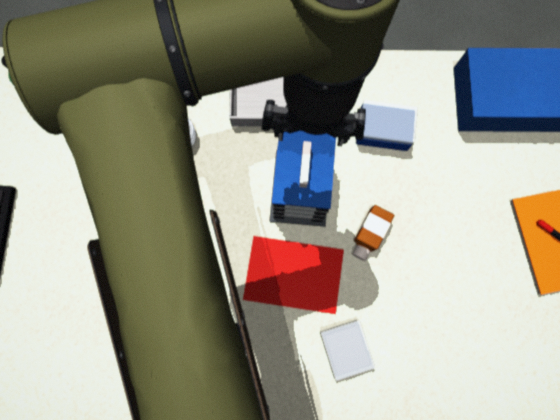

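```bash
python3 - <<'E'
from h import *
plan(461,-160,345,-0.497)
E
```

```text
at [617.6 -37.9 477.5] yaw 3.0484 q6 -1.93 F [-0.1  1.  -1.7] op 1.0 t 21.6
7 rows of [ 0.0207 -0.0195  0.0188] | total [ 0.145  -0.1363  0.1318] | turn 4 x 0.1009 = 0.4038
```

Emit:
send_rows:
  series:
    - {"dx": 0.0207, "dy": -0.0195, "dz": 0.0188, "turn": 0, "hand": -1}
    - {"dx": 0.0207, "dy": -0.0195, "dz": 0.0188, "turn": 0, "hand": -1}
    - {"dx": 0.0207, "dy": -0.0195, "dz": 0.0188, "turn": 0, "hand": -1}
    - {"dx": 0.0207, "dy": -0.0195, "dz": 0.0188, "turn": 0, "hand": -1}
    - {"dx": 0.0207, "dy": -0.0195, "dz": 0.0188, "turn": 0, "hand": -1}
    - {"dx": 0.0207, "dy": -0.0195, "dz": 0.0188, "turn": 0, "hand": -1}
    - {"dx": 0.0207, "dy": -0.0195, "dz": 0.0188, "turn": 0, "hand": -1}

```text
time: 22.23
eef_pos: [459.2, -160.8, 341.5]
orientation: [3.141, -0.002, 3.049]
wrist_force: [1.0, -0.1, 0.2]
opening: 0.999
```

Emit:
send_rows:
  series:
    - {"dx": 0, "dy": 0, "dz": 0, "turn": 0.101, "hand": -1}
    - {"dx": 0, "dy": 0, "dz": 0, "turn": 0.101, "hand": -1}
    - {"dx": 0, "dy": 0, "dz": 0, "turn": 0.101, "hand": -1}
    - {"dx": 0, "dy": 0, "dz": 0, "turn": 0.101, "hand": -1}
    - {"dx": 0, "dy": 0, "dz": 0, "turn": 0, "hand": -1}
    - {"dx": 0, "dy": 0, "dz": 0, "turn": 0, "hand": -1}

```text
time: 22.73
eef_pos: [460.5, -160.2, 342.9]
orientation: [-3.141, -0.002, 2.647]
wrist_force: [0.4, 0.1, 0.1]
opening: 0.999
```

```bash
python3 - <<'E'
from h import *
plan(461,-160,180,-0.497)
s=snap("wrist"); X=cloud(s); Z=X[...,2]; save('w6.png',s['frame'])
print('all'); show(X,(Z>8)&(Z<56),2000); print('body'); show(X,(Z>45)&(Z<56),2000)
E
```

```text
at [ 460.5 -160.2  342.9] yaw 2.6474 q6 -2.14 F [0.4 0.1 0.1] op 0.999 t 22.7
5 rows of [-0.0001  0.0001  0.0326] | total [-0.0006  0.0005  0.1629] | turn 1 x 0.0028 = 0.0028
all
[473. 216.] 6878 (array([563. , -31.5, 124.4,  59.3]), np.float64(1.4806)) 23.5
[281. 267.] 8477 (array([ 509. , -184.9,  114.5,   50.8]), np.float64(-0.5074)) 50.3
body
[489. 224.] 2891 (array([560.2, -31.4, 109.8,  39.7]), np.float64(1.4821)) 48.6
[281. 284.] 6479 (array([ 520.2, -191.1,   88.9,   50.8]), np.float64(-0.5118)) 50.6
```

View pics/w6.png

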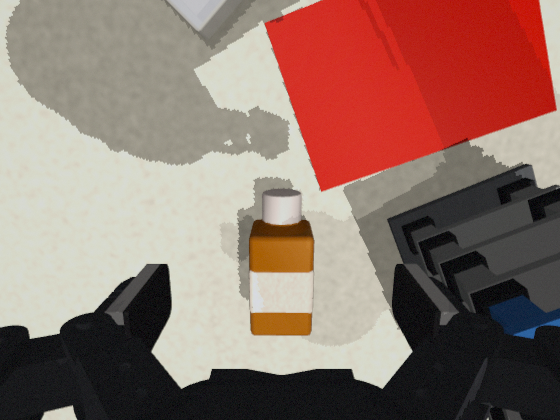

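Emit:
send_rows:
  series:
    - {"dx": 0, "dy": 0.0013, "dz": 0.035, "turn": 0.015, "hand": -1}
    - {"dx": 0, "dy": 0, "dz": 0.035, "turn": 0, "hand": -1}
    - {"dx": 0, "dy": 0, "dz": 0.035, "turn": 0, "hand": -1}
    - {"dx": 0, "dy": 0, "dz": 0.035, "turn": 0, "hand": -1}
    - {"dx": 0, "dy": 0, "dz": 0.022, "turn": 0, "hand": -1}
    - {"dx": 0, "dy": 0, "dz": 0, "turn": 0, "hand": 1}
    - {"dx": 0, "dy": 0, "dz": 0, "turn": 0, "hand": 1}
    - {"dx": 0, "dy": 0, "dz": 0, "turn": 0, "hand": 1}
    - {"dx": 0, "dy": 0, "dz": 0, "turn": 0, "hand": 1}
    - {"dx": 0, "dy": 0, "dz": 0, "turn": 0, "hand": 1}

```text
time: 23.62
eef_pos: [462.1, -159.1, 184.4]
orientation: [3.14, 0.003, 2.63]
wrist_force: [-0.4, 0.7, 5.2]
opening: 0.348
```

Emit:
send_rows:
  series:
    - {"dx": 0, "dy": 0, "dz": 0, "turn": 0, "hand": 1}
    - {"dx": 0, "dy": 0, "dz": -0.03, "turn": 0, "hand": 1}
    - {"dx": 0, "dy": 0, "dz": -0.04, "turn": 0, "hand": 1}
    - {"dx": 0, "dy": 0, "dz": -0.04, "turn": 0, "hand": 1}
    - {"dx": 0, "dy": 0, "dz": -0.02, "turn": 0, "hand": 1}
    - {"dx": 0, "dy": 0, "dz": 0, "turn": 0, "hand": 1}
    - {"dx": 0, "dy": 0, "dz": 0, "turn": 0, "hand": 1}

```text
time: 24.2
eef_pos: [461.4, -159.0, 313.5]
orientation: [3.139, 0.002, 2.63]
wrist_force: [0.5, -0.2, -2.2]
opening: 0.352
```

```bash
python3 - <<'E'
from h import *
plan(461,-160,180,-0.497)
s=snap("wrist"); q=snap("scene"); save('m7.png',np.hstack([cv2.resize(s['frame'],(400,300)),cv2.resize(q['frame'][60:340,80:453],(400,300))]))
E
```

```text
at [ 461.4 -159.   313.5] yaw 2.6296 q6 -2.17 F [ 0.5 -0.2 -2.2] op 0.352 t 24.2
4 rows of [ 0.     -0.0004  0.0334] | total [ 0.0002 -0.0015  0.1335] | turn 1 x -0.015 = -0.015
```

View pics/m7.png

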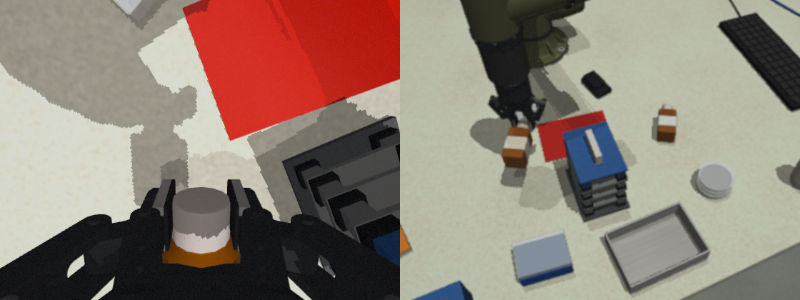

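Emit:
send_rows:
  series:
    - {"dx": 0, "dy": 0, "dz": -0.041, "turn": 0, "hand": 1}
    - {"dx": 0, "dy": 0, "dz": 0.041, "turn": 0, "hand": 1}
    - {"dx": 0, "dy": 0, "dz": -0.041, "turn": 0, "hand": 1}
    - {"dx": 0, "dy": 0, "dz": 0.041, "turn": 0, "hand": 1}
    - {"dx": 0, "dy": 0, "dz": -0.041, "turn": 0, "hand": 1}
    - {"dx": 0, "dy": 0, "dz": 0.041, "turn": 0, "hand": 1}
    - {"dx": 0, "dy": 0, "dz": -0.041, "turn": 0, "hand": 1}
    - {"dx": 0, "dy": 0, "dz": 0, "turn": 0, "hand": 1}
    - {"dx": 0, "dy": 0, "dz": 0, "turn": 0, "hand": 1}
    - {"dx": 0, "dy": 0, "dz": 0, "turn": 0, "hand": 1}

```text
time: 25.13
eef_pos: [461.8, -159.0, 353.1]
orientation: [3.14, 0.001, 2.63]
wrist_force: [0.1, 1.3, -2.7]
opening: 0.345
```

```bash
cat >> h.py <<'E'
def tilt():
    """normal of the cap's top disc seen by the wrist camera"""
    plan(461,-160,180,-0.497)
    s=snap("wrist"); X=cloud(s); hsv=cv2.cvtColor(s['frame'],cv2.COLOR_RGB2HSV); zt=r.state()['eef_pos'][2]
    m=(hsv[...,1]<50)&(X[...,2]>zt-175)&(X[...,2]<zt-110); m[:,:240]=0; m[:,325:]=0; m[:200]=0
    P=X[m]; best=None; g=np.random.default_rng(0)
    for _ in range(400):
        a,b,c=P[g.integers(len(P),size=3)]; n=np.cross(b-a,c-a); L=np.linalg.norm(n)
        if L<20: continue
        n/=L; k=abs((P-a)@n)<1.0
        if best is None or k.sum()>best.sum(): best=k
    Q=P[best]; c=Q.mean(0); n=np.linalg.svd(Q-c)[2][2]; n*=np.sign(n[2])
    print(len(P),best.sum(),'disc at',c.round(1),'normal',n.round(3),'tilt deg',np.degrees(np.arccos(n[2])).round(1))
    return s,X
E
python3 - <<'E'
from h import *
s,X=tilt(); save('w8.png',s['frame'])
E
```

```text
at [ 461.8 -159.   353.1] yaw 2.6296 q6 -2.17 F [ 0.1  1.3 -2.7] op 0.345 t 25.1
5 rows of [ 0.0001 -0.0003  0.0346] | total [ 0.0003 -0.0015  0.1731] | turn 1 x -0.015 = -0.015
6935 2638 disc at [ 459.3 -155.8  197.1] normal [-0.865  0.499  0.038] tilt deg 87.8
```

View pics/w8.png

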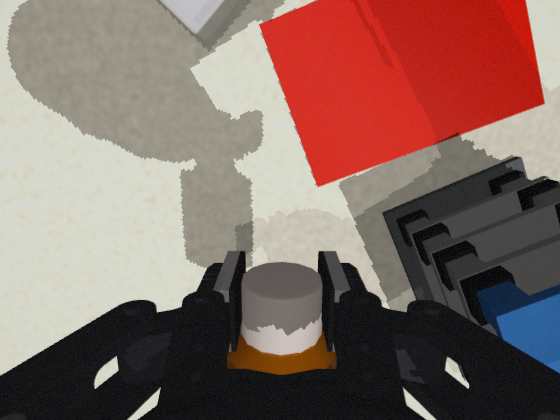

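Emit:
send_rows:
  series:
    - {"dx": 0, "dy": 0, "dz": 0.04, "turn": 0, "hand": 1}
    - {"dx": 0, "dy": 0, "dz": 0.04, "turn": 0, "hand": 1}
    - {"dx": 0, "dy": 0, "dz": 0.04, "turn": 0, "hand": 1}
    - {"dx": 0, "dy": 0, "dz": 0.03, "turn": 0, "hand": 1}
    - {"dx": 0, "dy": 0, "dz": 0.016, "turn": 0, "hand": 1}
    - {"dx": 0, "dy": 0, "dz": 0, "turn": 0, "hand": 1}
    - {"dx": 0, "dy": 0, "dz": 0, "turn": 0, "hand": -0.1}
    - {"dx": 0, "dy": 0, "dz": 0, "turn": 0, "hand": -0.1}
    - {"dx": 0.0095, "dy": 0, "dz": 0.002, "turn": 0, "hand": -0.1}
    - {"dx": 0, "dy": 0, "dz": 0, "turn": 0, "hand": -0.1}

```text
time: 26.02
eef_pos: [453.2, -154.1, 186.0]
orientation: [3.14, 0.002, 2.629]
wrist_force: [0.1, -0.1, 0.3]
opening: 0.553
```

Emit:
send_rows:
  series:
    - {"dx": 0, "dy": 0, "dz": 0, "turn": 0, "hand": 1}
    - {"dx": 0, "dy": 0, "dz": 0, "turn": 0, "hand": 1}
    - {"dx": 0, "dy": 0, "dz": 0, "turn": 0, "hand": 1}
    - {"dx": 0, "dy": 0, "dz": 0, "turn": 0, "hand": 1}
    - {"dx": 0, "dy": 0, "dz": 0, "turn": 0, "hand": 1}
    - {"dx": 0, "dy": 0, "dz": -0.02, "turn": 0, "hand": 1}
    - {"dx": 0, "dy": 0, "dz": -0.04, "turn": 0, "hand": 1}
    - {"dx": 0, "dy": 0, "dz": -0.04, "turn": 0, "hand": 1}
    - {"dx": 0, "dy": 0, "dz": -0.02, "turn": 0, "hand": 1}
    - {"dx": 0, "dy": 0, "dz": 0, "turn": 0, "hand": 1}

```text
time: 26.85
eef_pos: [454.3, -154.8, 311.2]
orientation: [3.138, 0.009, 2.63]
wrist_force: [0.1, -0.1, -0.7]
opening: 0.339
```

```bash
python3 - <<'E'
from h import *
s,X=tilt(); save('w9.png',s['frame'])
E
```

```text
at [ 454.3 -154.8  311.2] yaw 2.6296 q6 -2.18 F [ 0.1 -0.1 -0.7] op 0.339 t 26.9
4 rows of [-0.0018 -0.0004  0.0328] | total [-0.0072 -0.0017  0.1313] | turn 1 x -0.015 = -0.015
6833 2709 disc at [ 459.7 -155.5  152.9] normal [-0.859  0.51   0.048] tilt deg 87.3
```

Emit:
send_rows:
  series:
    - {"dx": 0, "dy": 0, "dz": -0.041, "turn": 0, "hand": 1}
    - {"dx": 0, "dy": 0, "dz": 0.041, "turn": 0, "hand": 1}
    - {"dx": 0, "dy": 0, "dz": -0.041, "turn": 0, "hand": 1}
    - {"dx": 0, "dy": 0, "dz": 0.041, "turn": 0, "hand": 1}
    - {"dx": 0, "dy": 0, "dz": -0.041, "turn": 0, "hand": 1}
    - {"dx": 0, "dy": 0, "dz": 0.041, "turn": 0, "hand": 1}
    - {"dx": 0, "dy": 0, "dz": -0.041, "turn": 0, "hand": 1}
    - {"dx": 0, "dy": 0, "dz": 0.041, "turn": 0, "hand": 1}
    - {"dx": 0, "dy": 0, "dz": 0, "turn": 0, "hand": 1}
    - {"dx": 0, "dy": 0, "dz": 0, "turn": 0, "hand": 1}

```text
time: 27.73
eef_pos: [452.4, -154.4, 301.8]
orientation: [-3.139, -0.006, 2.629]
wrist_force: [-0.6, 0.7, -1.5]
opening: 0.341
```

```bash
python3 - <<'E'
from h import *
s,X=tilt(); save('w9.png',s['frame'])
E
```

```text
at [ 452.4 -154.4  301.8] yaw 2.6293 q6 -2.18 F [-0.6  0.7 -1.5] op 0.341 t 27.7
4 rows of [-0.0027 -0.0001  0.0304] | total [-0.0109 -0.0004  0.1217] | turn 1 x -0.0153 = -0.0153
6514 3454 disc at [ 453.7 -154.1  142.8] normal [-0.799  0.449  0.401] tilt deg 66.4
```

Emit:
send_rows:
  series:
    - {"dx": 0, "dy": 0, "dz": -0.041, "turn": 0, "hand": 1}
    - {"dx": 0, "dy": 0, "dz": 0.041, "turn": 0, "hand": 1}
    - {"dx": 0, "dy": 0, "dz": -0.041, "turn": 0, "hand": 1}
    - {"dx": 0, "dy": 0, "dz": 0.041, "turn": 0, "hand": 1}
    - {"dx": 0, "dy": 0, "dz": -0.041, "turn": 0, "hand": 1}
    - {"dx": 0, "dy": 0, "dz": 0.041, "turn": 0, "hand": 1}
    - {"dx": 0, "dy": 0, "dz": -0.041, "turn": 0, "hand": 1}
    - {"dx": 0, "dy": 0, "dz": 0.041, "turn": 0, "hand": 1}
    - {"dx": 0, "dy": 0, "dz": 0, "turn": 0, "hand": 1}
    - {"dx": 0, "dy": 0, "dz": 0, "turn": 0, "hand": 1}

```text
time: 28.62
eef_pos: [453.1, -154.4, 305.1]
orientation: [-3.141, -0.001, 2.629]
wrist_force: [0.5, -0.3, 0.1]
opening: 0.336
```

```bash
python3 - <<'E'
from h import *
s,X=tilt(); save('w9.png',s['frame'])
E
```

```text
at [ 453.1 -154.4  305.1] yaw 2.6295 q6 -2.18 F [ 0.5 -0.3  0.1] op 0.336 t 28.6
4 rows of [-0.0024 -0.0002  0.0313] | total [-0.0097 -0.0009  0.1251] | turn 1 x -0.0151 = -0.0151
6542 3533 disc at [ 455.1 -154.   145.7] normal [-0.801  0.463  0.379] tilt deg 67.7
```

Emit:
send_rows:
  series:
    - {"dx": 0, "dy": 0, "dz": 0, "turn": -0.12, "hand": 1}
    - {"dx": 0, "dy": 0, "dz": 0, "turn": -0.12, "hand": 1}
    - {"dx": 0, "dy": 0, "dz": 0, "turn": -0.12, "hand": 1}
    - {"dx": 0, "dy": 0, "dz": 0, "turn": -0.12, "hand": 1}
    - {"dx": 0, "dy": 0, "dz": 0, "turn": -0.12, "hand": 1}
    - {"dx": 0, "dy": 0, "dz": 0, "turn": -0.12, "hand": 1}
    - {"dx": 0, "dy": 0, "dz": 0, "turn": -0.12, "hand": 1}
    - {"dx": 0, "dy": 0, "dz": 0, "turn": -0.12, "hand": 1}

```text
time: 29.33
eef_pos: [454.1, -154.7, 308.5]
orientation: [-3.138, 0.004, -2.688]
wrist_force: [2.2, -3.7, -2.6]
opening: 0.34
```

Emit:
send_rows:
  series:
    - {"dx": 0, "dy": 0, "dz": 0, "turn": -0.12, "hand": 1}
    - {"dx": 0, "dy": 0, "dz": 0, "turn": -0.12, "hand": 1}
    - {"dx": 0, "dy": 0, "dz": 0, "turn": -0.12, "hand": 1}
    - {"dx": 0, "dy": 0, "dz": 0, "turn": -0.12, "hand": 1}
    - {"dx": 0, "dy": 0, "dz": 0, "turn": -0.12, "hand": 1}
    - {"dx": 0, "dy": 0, "dz": 0, "turn": -0.12, "hand": 1}
    - {"dx": 0, "dy": 0, "dz": 0, "turn": -0.12, "hand": 1}
    - {"dx": 0, "dy": 0, "dz": 0, "turn": -0.12, "hand": 1}
    - {"dx": 0, "dy": 0, "dz": 0, "turn": 0, "hand": 1}

```text
time: 30.08
eef_pos: [454.0, -154.6, 308.1]
orientation: [-3.137, 0.0, -1.729]
wrist_force: [-0.1, -0.7, -1.8]
opening: 0.344
```

```bash
cat >> h.py <<'E'
MAT=(424.6,-22.8,-0.149)
def P_edge(c,n):
    u=np.array([0,0,1.])-n[2]*n; u/=np.linalg.norm(u); return c-115*n-25*u
E
sed -i "s/    return s,X\$/    return s,X/; /tilt deg/s/\$/; print('P edge',P_edge(c,n).round(1))/" h.py
python3 - <<'E'
from h import *
s,X=tilt(); plan(395.7,-217,300,-1.72)
Z=X[...,2]; hsv=cv2.cvtColor(s['frame'],cv2.COLOR_RGB2HSV)
m=(hsv[...,1]>170)&((hsv[...,0]<8)|(hsv[...,0]>172))&(Z<15)&(Z>-5); show(X,m,1000)
E
```

```text
at [ 454.  -154.6  308.1] yaw -1.7294 q6 -0.25 F [-0.1 -0.7 -1.8] op 0.344 t 30.1
4 rows of [ 0.0011 -0.0018  0.032 ] | total [ 0.0043 -0.0072  0.1281] | turn 11 x -0.112 = -1.2324
6606 3681 disc at [ 455.2 -151.3  148.4] normal [-0.155 -0.913  0.377] tilt deg 67.9
P edge [471.4 -55.6  81.9]
at [ 453.9 -154.5  307.7] yaw -1.7359 q6 -0.26 F [ 0.1  0.1 -2.5] op 0.343 t 30.1
3 rows of [0.0237 0.0157 0.0025] | total [0.0712 0.0472 0.0075] | turn 1 x -0.0159 = -0.0159
[364. 258.] 8362 (array([414.8, -85.2, 139.8,  71.5]), np.float64(-0.153)) 3.4
```

Emit:
send_rows:
  series:
    - {"dx": 0.0207, "dy": 0.0124, "dz": 0.017, "turn": -0.016, "hand": 1}
    - {"dx": 0.0207, "dy": 0.0124, "dz": 0.017, "turn": 0, "hand": 1}
    - {"dx": 0.0207, "dy": 0.0124, "dz": 0.017, "turn": 0, "hand": 1}
    - {"dx": 0.0207, "dy": 0.0124, "dz": 0.017, "turn": 0, "hand": 1}
    - {"dx": 0, "dy": 0, "dz": 0, "turn": 0, "hand": 1}
    - {"dx": 0, "dy": 0, "dz": 0, "turn": 0, "hand": 1}

```text
time: 30.63
eef_pos: [391.4, -229.6, 237.6]
orientation: [-3.141, -0.0, -1.723]
wrist_force: [-0.9, 0.8, -1.0]
opening: 0.338
```

```bash
python3 - <<'E'
from h import *
s,X=tilt(); save('w10.png',s['frame'])
q=snap("scene"); Y=cloud(q); Z=Y[...,2]
hs=cv2.cvtColor(q['frame'],cv2.COLOR_RGB2HSV)
m=(hs[...,0]>8)&(hs[...,0]<20)&(hs[...,1]>150)&(Y[...,0]<480)&(Y[...,1]<-60)&(Y[...,1]>-260)&(Z>-5)
P=Y[m]; print(len(P), P.min(0).round(1) if len(P) else '',P.max(0).round(1))
i=np.argsort(P[:,2])[:15]; print(P[i].mean(0).round(1))
save('s10.png',cv2.resize(q['frame'][120:300,120:360],(720,540)))
E
```

```text
at [ 391.4 -229.6  237.6] yaw -1.723 q6 -0.07 F [-0.9  0.8 -1. ] op 0.338 t 30.6
3 rows of [-0.0264 -0.0194  0.0192] | total [-0.0793 -0.0582  0.0576] | turn 11 x -0.1115 = -1.226
6599 3667 disc at [ 392.  -226.2   78.1] normal [-0.151 -0.908  0.391] tilt deg 67.0
P edge [ 407.8 -131.5   10.1]
334 [ 379.1 -209.3   20.6] [ 437.8 -115.1   90. ]
[ 432.5 -142.5   30.4]
```

View pics/s10.png

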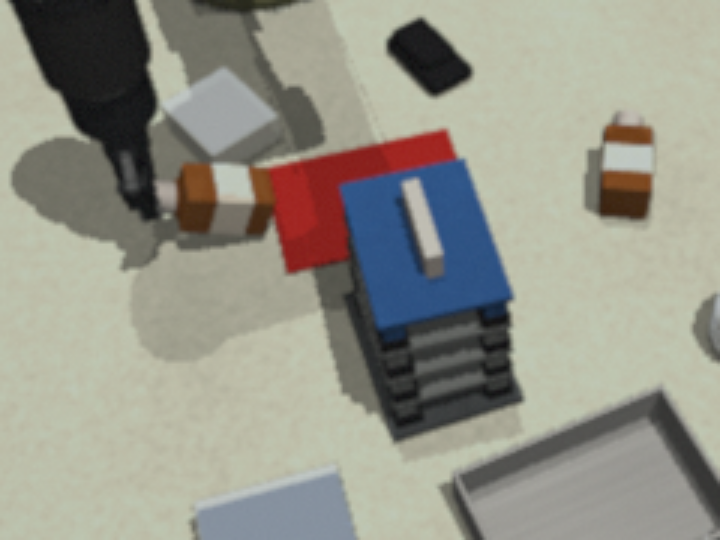

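Emit:
send_rows:
  series:
    - {"dx": 0, "dy": 0, "dz": 0.0085, "turn": 0, "hand": 1}
    - {"dx": -0.005, "dy": 0, "dz": 0, "turn": 0, "hand": 1}
    - {"dx": -0.005, "dy": 0, "dz": 0, "turn": 0, "hand": 1}
    - {"dx": -0.005, "dy": 0, "dz": -0.0045, "turn": 0, "hand": 1}
    - {"dx": -0.005, "dy": 0, "dz": -0.0055, "turn": 0, "hand": 1}
    - {"dx": -0.005, "dy": 0, "dz": -0.005, "turn": 0, "hand": 1}
    - {"dx": -0.005, "dy": 0, "dz": -0.0045, "turn": 0, "hand": 1}
    - {"dx": -0.003, "dy": 0, "dz": -0.0025, "turn": 0, "hand": 1}

```text
time: 31.4
eef_pos: [396.8, -195.8, 251.7]
orientation: [-3.14, -0.002, -1.717]
wrist_force: [1.0, -0.3, -1.3]
opening: 0.342
```

```bash
python3 - <<'E'
from h import *
s,X=tilt()
E
```

```text
at [ 396.8 -195.8  251.7] yaw -1.7172 q6 -0.15 F [ 1.  -0.3 -1.3] op 0.342 t 31.4
3 rows of [-0.015  -0.0194  0.0239] | total [-0.0449 -0.0582  0.0717] | turn 11 x -0.1109 = -1.2202
6361 4085 disc at [ 397.1 -195.6   92.1] normal [-0.114 -0.818  0.563] tilt deg 55.7
P edge [ 408.3 -115.4    6.7]
```

Emit:
send_rows:
  series:
    - {"dx": 0.012, "dy": 0, "dz": 0, "turn": 0, "hand": 1}
    - {"dx": 0, "dy": 0, "dz": 0.0058, "turn": 0, "hand": 1}
    - {"dx": 0, "dy": 0, "dz": 0, "turn": 0, "hand": 1}
    - {"dx": -0.006, "dy": 0, "dz": 0, "turn": 0, "hand": 1}
    - {"dx": -0.004, "dy": 0, "dz": -0.002, "turn": 0, "hand": 1}
    - {"dx": -0.005, "dy": 0, "dz": -0.004, "turn": 0, "hand": 1}
    - {"dx": -0.005, "dy": 0, "dz": -0.004, "turn": 0, "hand": 1}
    - {"dx": -0.005, "dy": 0, "dz": -0.003, "turn": 0, "hand": 1}
    - {"dx": -0.005, "dy": 0, "dz": -0.003, "turn": 0, "hand": 1}
    - {"dx": 0, "dy": 0, "dz": 0, "turn": 0, "hand": 1}

```text
time: 32.28
eef_pos: [399.3, -177.6, 261.6]
orientation: [-3.14, -0.0, -1.717]
wrist_force: [0.2, 0.8, -1.1]
opening: 0.338
```

```bash
python3 - <<'E'
from h import *
s,X=tilt()
E
```

```text
at [ 399.3 -177.6  261.6] yaw -1.7171 q6 -0.19 F [ 0.2  0.8 -1.1] op 0.338 t 32.3
3 rows of [-0.0088 -0.0194  0.0272] | total [-0.0265 -0.0583  0.0816] | turn 11 x -0.1109 = -1.2201
6093 4389 disc at [ 399.3 -180.4  102.5] normal [-0.097 -0.723  0.684] tilt deg 46.9
P edge [ 408.2 -114.2    5.6]
```

Emit:
send_rows:
  series:
    - {"dx": 0.013, "dy": 0, "dz": 0, "turn": 0, "hand": 1}
    - {"dx": 0, "dy": 0, "dz": 0.005, "turn": 0, "hand": 1}
    - {"dx": 0, "dy": 0, "dz": 0, "turn": 0, "hand": 1}
    - {"dx": -0.007, "dy": 0, "dz": 0, "turn": 0, "hand": 1}
    - {"dx": -0.006, "dy": 0, "dz": -0.002, "turn": 0, "hand": 1}
    - {"dx": -0.006, "dy": 0, "dz": -0.003, "turn": 0, "hand": 1}
    - {"dx": -0.006, "dy": 0, "dz": -0.003, "turn": 0, "hand": 1}
    - {"dx": -0.006, "dy": 0, "dz": -0.002, "turn": 0, "hand": 1}
    - {"dx": -0.006, "dy": 0, "dz": -0.002, "turn": 0, "hand": 1}
    - {"dx": -0.006, "dy": 0, "dz": -0.001, "turn": 0, "hand": 1}

```text
time: 33.17
eef_pos: [403.5, -149.6, 270.9]
orientation: [-3.14, -0.005, -1.718]
wrist_force: [-4.5, -9.4, 10.9]
opening: 0.339
```

```bash
python3 - <<'E'
from h import *
s,X=tilt()
E
```

```text
at [ 403.5 -149.6  270.9] yaw -1.7183 q6 -0.27 F [-4.5 -9.4 10.9] op 0.339 t 33.2
3 rows of [ 0.0005 -0.0194  0.0303] | total [ 0.0014 -0.0583  0.091 ] | turn 11 x -0.111 = -1.2213
5640 4691 disc at [ 402.7 -156.7  114.2] normal [-0.075 -0.501  0.862] tilt deg 30.4
P edge [ 408.1 -120.4    2.4]
```

Emit:
send_rows:
  series:
    - {"dx": -0.006, "dy": 0, "dz": -0.0015, "turn": 0, "hand": 1}
    - {"dx": -0.006, "dy": 0, "dz": -0.001, "turn": 0, "hand": 1}
    - {"dx": -0.006, "dy": 0, "dz": -0.001, "turn": 0, "hand": 1}
    - {"dx": -0.006, "dy": 0, "dz": -0.0005, "turn": 0, "hand": 1}
    - {"dx": -0.006, "dy": 0, "dz": 0, "turn": 0, "hand": 1}
    - {"dx": -0.006, "dy": 0, "dz": 0, "turn": 0, "hand": 1}
    - {"dx": 0, "dy": 0, "dz": 0, "turn": 0, "hand": 1}

```text
time: 33.8
eef_pos: [409.0, -112.2, 273.0]
orientation: [-3.141, 0.0, -1.717]
wrist_force: [-0.2, -1.3, 6.1]
opening: 0.341
```

```bash
python3 - <<'E'
from h import *
s,X=tilt()
E
```

```text
at [ 409.  -112.2  273. ] yaw -1.717 q6 -0.36 F [-0.2 -1.3  6.1] op 0.341 t 33.8
3 rows of [ 0.0132 -0.0195  0.031 ] | total [ 0.0397 -0.0584  0.093 ] | turn 11 x -0.1109 = -1.22
5816 4866 disc at [ 408.  -120.4  117.7] normal [-0.05  -0.429  0.902] tilt deg 25.6
P edge [411.1 -93.5   3.2]
```

Emit:
send_rows:
  series:
    - {"dx": 0.018, "dy": 0, "dz": -0.002, "turn": 0, "hand": 1}
    - {"dx": 0.018, "dy": 0, "dz": 0, "turn": 0, "hand": 1}
    - {"dx": 0, "dy": 0, "dz": 0.005, "turn": 0, "hand": 1}
    - {"dx": 0, "dy": 0, "dz": 0, "turn": 0, "hand": 1}
    - {"dx": -0.008, "dy": 0, "dz": 0, "turn": 0, "hand": 1}
    - {"dx": -0.007, "dy": 0, "dz": -0.001, "turn": 0, "hand": 1}
    - {"dx": -0.007, "dy": 0, "dz": -0.001, "turn": 0, "hand": 1}
    - {"dx": -0.007, "dy": 0, "dz": -0.0005, "turn": 0, "hand": 1}
    - {"dx": -0.007, "dy": 0, "dz": 0, "turn": 0, "hand": 1}
    - {"dx": -0.007, "dy": 0, "dz": 0.0005, "turn": 0, "hand": 1}

```text
time: 34.68
eef_pos: [409.8, -106.1, 272.1]
orientation: [-3.141, -0.001, -1.718]
wrist_force: [-1.7, -4.2, 6.6]
opening: 0.346
```

```bash
python3 - <<'E'
from h import *
s,X=tilt()
E
```

```text
at [ 409.8 -106.1  272.1] yaw -1.7181 q6 -0.38 F [-1.7 -4.2  6.6] op 0.346 t 34.7
4 rows of [ 0.0114 -0.0146  0.023 ] | total [ 0.0457 -0.0586  0.0922] | turn 11 x -0.111 = -1.2211
6286 5047 disc at [ 408.2 -116.7  120.1] normal [-0.029 -0.159  0.987] tilt deg 9.3
P edge [ 407.1 -122.7    2.6]
```

Emit:
send_rows:
  series:
    - {"dx": 0, "dy": 0, "dz": -0.007, "turn": 0, "hand": 1}
    - {"dx": -0.015, "dy": 0, "dz": 0, "turn": 0, "hand": 1}
    - {"dx": -0.015, "dy": 0, "dz": 0, "turn": 0, "hand": 1}
    - {"dx": 0, "dy": 0, "dz": 0.003, "turn": 0, "hand": 1}
    - {"dx": 0, "dy": 0, "dz": 0.003, "turn": 0, "hand": 1}
    - {"dx": -0.003, "dy": 0, "dz": 0.002, "turn": 0, "hand": 1}
    - {"dx": -0.003, "dy": 0, "dz": 0.002, "turn": 0, "hand": 1}
    - {"dx": 0, "dy": 0, "dz": 0, "turn": 0, "hand": 1}

```text
time: 35.4
eef_pos: [415.2, -71.2, 272.6]
orientation: [-3.139, -0.002, -1.717]
wrist_force: [-7.9, 0.3, 20.7]
opening: 0.337
```

```bash
python3 - <<'E'
from h import *
s,X=tilt()
E
```

```text
at [415.2 -71.2 272.6] yaw -1.7174 q6 -0.46 F [-7.9  0.3 20.7] op 0.337 t 35.4
4 rows of [ 0.0202 -0.0145  0.0232] | total [ 0.081  -0.058   0.0929] | turn 11 x -0.1109 = -1.2204
6227 5013 disc at [414.1 -82.2 120.6] normal [-0.026 -0.181  0.983] tilt deg 10.6
P edge [413.6 -85.6   2.9]
```

Emit:
send_rows:
  series:
    - {"dx": 0, "dy": 0, "dz": -0.0015, "turn": 0, "hand": 1}
    - {"dx": 0, "dy": 0, "dz": 0, "turn": 0, "hand": 0.1}
    - {"dx": 0, "dy": 0, "dz": 0, "turn": 0, "hand": 0}
    - {"dx": 0, "dy": 0, "dz": 0, "turn": 0, "hand": -0.4}
    - {"dx": 0, "dy": 0, "dz": 0, "turn": 0, "hand": -1}
    - {"dx": 0, "dy": 0, "dz": -0.03, "turn": 0, "hand": -1}
    - {"dx": 0, "dy": 0, "dz": -0.04, "turn": 0, "hand": -1}
    - {"dx": 0, "dy": 0, "dz": -0.03, "turn": 0, "hand": -1}

```text
time: 36.12
eef_pos: [414.9, -70.8, 372.2]
orientation: [-3.141, -0.001, -1.718]
wrist_force: [0.6, 0.4, 1.3]
opening: 0.998
```

```bash
python3 - <<'E'
from h import *
s=snap("wrist"); X=cloud(s); Z=X[...,2]; print('cap'); show(X,(Z>112)&(Z<125),300); print('shoulder'); show(X,(Z>80)&(Z<96),300)
q=snap("top"); X=cloud(q); Z=X[...,2]; print('top'); show(X[:, :],(Z>8)&(Z<56),800)
for o in comps(X,(Z>110)&(Z<125),40): print('cap?',*o)
save('m11.png',np.hstack([cv2.resize(s['frame'],(400,300)),cv2.resize(q['frame'],(400,300))]))
E
```

```text
cap
[280. 229.] 1880 (array([417.7, -61.2,  31.2,  31.1]), np.float64(-0.9263)) 118.4
shoulder
[280. 207.] 2579 (array([417.7, -61. ,  50. ,  49.5]), np.float64(-0.1493)) 89.4
[ 76. 238.] 2888 (array([579.4, -53.2,  86.9,  66.3]), np.float64(-0.1337)) 88.5
top
[489. 112.] 1323 (array([ 777.9, -476.8,  277.8,  133.4]), np.float64(0.9603)) 32.4
[274.  90.] 2139 (array([831.5,  19.9, 200.4, 143.5]), np.float64(-1.5664)) 37.3
[174. 132.] 1497 (array([733.5, 241.6,  89.2,  88.1]), np.float64(-1.5521)) 45.3
[541. 236.] 3485 (array([ 497.3, -576.3,  213.1,  110.1]), np.float64(0.1817)) 16.4
[178. 231.] 1356 (array([509.3, 226.5, 115.3,  51.7]), np.float64(-0.5377)) 48.6
[347. 349.] 2202 (array([ 271.6, -130.1,  100.8,   85.4]), np.float64(0.2993)) 34.2
cap? [21. 70.] 195 (array([836.6, 544. ,  41.8,  33.1]), np.float64(-0.776)) 115.6
cap? [64. 80.] 267 (array([816.9, 454.8,  50.9,  39.8]), np.float64(-0.7166)) 116.8
```

View pics/m11.png

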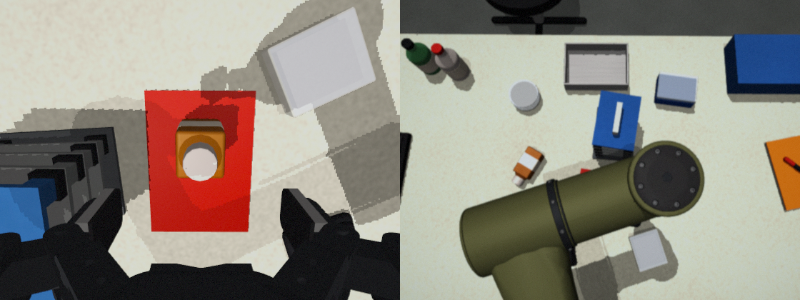

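```bash
python3 - <<'E'
from h import *
plan(454,259.5,345,-0.538)
E
```

```text
at [415.6 -70.9 375.8] yaw -1.7179 q6 -0.46 F [ 1.  -0.1 -0.4] op 1.001 t 36.2
9 rows of [-0.0369  0.0012  0.0035] | total [-0.3324  0.0107  0.0312] | turn 10 x -0.118 = -1.1799
```

Emit:
send_rows:
  series:
    - {"dx": -0.0369, "dy": 0.0012, "dz": 0, "turn": 0, "hand": -1}
    - {"dx": -0.0369, "dy": 0.0012, "dz": 0, "turn": 0, "hand": -1}
    - {"dx": -0.0369, "dy": 0.0012, "dz": 0, "turn": 0, "hand": -1}
    - {"dx": -0.0369, "dy": 0.0012, "dz": 0, "turn": 0, "hand": -1}
    - {"dx": -0.0369, "dy": 0.0012, "dz": 0, "turn": 0, "hand": -1}
    - {"dx": -0.0369, "dy": 0.0012, "dz": 0.008, "turn": 0, "hand": -1}
    - {"dx": -0.0369, "dy": 0.0012, "dz": 0.008, "turn": 0, "hand": -1}
    - {"dx": -0.0369, "dy": 0.0012, "dz": 0.008, "turn": 0, "hand": -1}
    - {"dx": -0.0369, "dy": 0.0012, "dz": 0.007, "turn": 0, "hand": -1}

```text
time: 36.97
eef_pos: [452.7, 261.5, 337.9]
orientation: [3.141, -0.0, -1.717]
wrist_force: [0.6, -0.9, 1.3]
opening: 1.0
```

Emit:
send_rows:
  series:
    - {"dx": 0, "dy": 0, "dz": 0, "turn": -0.118, "hand": -1}
    - {"dx": 0, "dy": 0, "dz": 0, "turn": -0.118, "hand": -1}
    - {"dx": 0, "dy": 0, "dz": 0, "turn": -0.118, "hand": -1}
    - {"dx": 0, "dy": 0, "dz": 0, "turn": -0.118, "hand": -1}
    - {"dx": 0, "dy": 0, "dz": 0, "turn": -0.118, "hand": -1}
    - {"dx": 0, "dy": 0, "dz": 0, "turn": -0.118, "hand": -1}
    - {"dx": 0, "dy": 0, "dz": 0, "turn": -0.118, "hand": -1}
    - {"dx": 0, "dy": 0, "dz": 0, "turn": -0.118, "hand": -1}
    - {"dx": 0, "dy": 0, "dz": 0, "turn": -0.118, "hand": -1}
    - {"dx": 0, "dy": 0, "dz": 0, "turn": -0.118, "hand": -1}

```text
time: 37.8
eef_pos: [452.9, 259.6, 338.3]
orientation: [3.141, 0.001, -0.532]
wrist_force: [0.2, 0.3, -0.9]
opening: 0.998
```

```bash
python3 - <<'E'
from h import *
plan(454,259.5,180,-0.538)
s=snap("wrist"); X=cloud(s); Z=X[...,2]; save('w12.png',s['frame'])
print('all'); show(X,(Z>8)&(Z<56),2000); print('body'); show(X,(Z>45)&(Z<56),2000)
E
```

```text
at [452.9 259.6 338.3] yaw -0.5319 q6 0.13 F [ 0.2  0.3 -0.9] op 0.998 t 37.8
5 rows of [ 0.0002 -0.0001  0.0317] | total [ 0.0011 -0.0007  0.1583] | turn 1 x 0.0061 = 0.0061
all
[282.  97.] 11510 (array([507.9, 228.2, 114.6,  51.1]), np.float64(-0.536)) 50.4
[525. 277.] 5816 (array([274.5, 111.9,  93.7,  58.2]), np.float64(0.203)) 19.3
body
[282.  86.] 10025 (array([518.8, 221.7,  89.2,  51.1]), np.float64(-0.536)) 50.6
```

Emit:
send_rows:
  series:
    - {"dx": 0.0009, "dy": -0.0013, "dz": 0.035, "turn": 0.004, "hand": -1}
    - {"dx": 0, "dy": 0, "dz": 0.035, "turn": 0, "hand": -1}
    - {"dx": 0, "dy": 0, "dz": 0.035, "turn": 0, "hand": -1}
    - {"dx": 0, "dy": 0, "dz": 0.035, "turn": 0, "hand": -1}
    - {"dx": 0, "dy": 0, "dz": 0.015, "turn": 0, "hand": -1}
    - {"dx": 0, "dy": 0, "dz": 0, "turn": 0, "hand": 1}
    - {"dx": 0, "dy": 0, "dz": 0, "turn": 0, "hand": 1}
    - {"dx": 0, "dy": 0, "dz": 0, "turn": 0, "hand": 1}
    - {"dx": 0, "dy": 0, "dz": 0, "turn": 0, "hand": 1}
    - {"dx": 0, "dy": 0, "dz": 0, "turn": 0, "hand": 1}

```text
time: 38.68
eef_pos: [454.8, 260.8, 186.3]
orientation: [-3.139, -0.001, -0.542]
wrist_force: [-1.2, -0.2, 5.7]
opening: 0.344
```

Emit:
send_rows:
  series:
    - {"dx": 0, "dy": 0, "dz": 0, "turn": 0, "hand": 1}
    - {"dx": 0, "dy": 0, "dz": -0.02, "turn": 0, "hand": 1}
    - {"dx": 0, "dy": 0, "dz": -0.04, "turn": 0, "hand": 1}
    - {"dx": 0, "dy": 0, "dz": -0.04, "turn": 0, "hand": 1}
    - {"dx": 0, "dy": 0, "dz": -0.02, "turn": 0, "hand": 1}
    - {"dx": 0, "dy": 0, "dz": 0, "turn": 0, "hand": 1}

```text
time: 39.18
eef_pos: [455.2, 260.7, 310.9]
orientation: [-3.132, -0.003, -0.542]
wrist_force: [1.1, -0.2, -1.2]
opening: 0.338
```

```bash
cat >> h.py <<'E'
def tilt2():
    """elevation of the held bottle from its upper body face (camera on the bottle's bottom side)"""
    plan(430,160,250,-1.72); st=r.state(); zt=st['eef_pos'][2]; p=np.array(st['eef_pos']); yaw=st['orientation'][2]
    s=snap("wrist"); X=cloud(s); a=np.array([np.cos(yaw),np.sin(yaw),0])
    D=(X-p)@a; lat=(X-p)@np.array([-a[1],a[0],0])
    m=(X[...,2]<zt-95)&(X[...,2]>max(7,zt-300))&(abs(lat)<22)&(D>15)&(D<140)
    P=X[m]; print(len(P)); best=None; g=np.random.default_rng(0)
    for _ in range(500):
        b0,b1,b2=P[g.integers(len(P),size=3)]; n=np.cross(b1-b0,b2-b0); L=np.linalg.norm(n)
        if L<100: continue
        n/=L; k=abs((P-b0)@n)<0.8
        if best is None or k.sum()>best.sum(): best=k
    Q=P[best]; c=Q.mean(0); n=np.linalg.svd(Q-c)[2][2]; n*=np.sign(n@(a+[0,0,1.]))
    phi=np.arctan2(n@a,n[2]); ax=np.array([-np.cos(phi)*a[0],-np.cos(phi)*a[1],np.sin(phi)])  # towards the cap
    sN=(Q-c)@ax; lo,hi=np.percentile(sN,[0.5,99.5])
    E=c+lo*ax  # bottom end of upper face
    print(best.sum(),'face normal',n.round(3),'phi deg',np.degrees(phi).round(1),'len',round(hi-lo,1),'side',round(n@np.array([-a[1],a[0],0]),3))
    Pe=E-50*n; print('bottom upper edge',E.round(1),'P edge',Pe.round(1),'P via grip z',round(zt-158-(111*np.sin(phi)+25*np.cos(phi)),1))
    return s,X
E
python3 - <<'E'
from h import *
s,X=tilt2(); save('w13.png',s['frame'])
E
```

```text
bash:  2264 Killed                     python3 - <<'E'
from h import *
s,X=tilt2(); save('w13.png',s['frame'])
E
```

```bash
sed -i 's/np.linalg.svd(Q-c)\[2\]\[2\]/np.linalg.eigh(np.cov((Q-c).T))[1][:,0]/' h.py
python3 - <<'E'
from h import *
s,X=tilt2(); save('w13.png',s['frame'])
E
```

```text
at [454.7 260.5 307.3] yaw -0.5419 q6 0.12 F [-0.6  0.2 -3.4] op 0.336 t 39.2
4 rows of [0.0077 0.0248 0.0142] | total [0.0307 0.0992 0.0568] | turn 10 x 0.1178 = 1.1781
39293
24254 face normal [ 0.052 -0.037  0.998] phi deg 3.7 len 56.5 side -0.005
bottom upper edge [535.1 212.2 164.9] P edge [532.5 214.  115. ] P via grip z 117.3
```

View pics/w13.png

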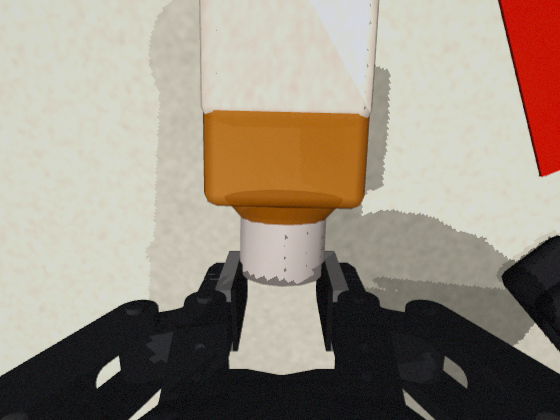

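Emit:
send_rows:
  series:
    - {"dx": 0, "dy": 0, "dz": -0.041, "turn": 0, "hand": 1}
    - {"dx": 0, "dy": 0, "dz": 0.041, "turn": 0, "hand": 1}
    - {"dx": 0, "dy": 0, "dz": -0.041, "turn": 0, "hand": 1}
    - {"dx": 0, "dy": 0, "dz": 0.041, "turn": 0, "hand": 1}
    - {"dx": 0, "dy": 0, "dz": -0.041, "turn": 0, "hand": 1}
    - {"dx": 0, "dy": 0, "dz": 0.041, "turn": 0, "hand": 1}
    - {"dx": 0, "dy": 0, "dz": -0.041, "turn": 0, "hand": 1}
    - {"dx": 0, "dy": 0, "dz": 0.041, "turn": 0, "hand": 1}
    - {"dx": 0, "dy": 0, "dz": 0, "turn": 0, "hand": 1}
    - {"dx": 0, "dy": 0, "dz": 0, "turn": 0, "hand": 1}

```text
time: 40.12
eef_pos: [453.7, 259.6, 300.6]
orientation: [3.135, 0.002, -0.542]
wrist_force: [0.6, -0.8, -1.0]
opening: 0.338
```

```bash
python3 - <<'E'
from h import *
s,X=tilt2()
E
```

```text
at [453.7 259.6 300.6] yaw -0.542 q6 0.12 F [ 0.6 -0.8 -1. ] op 0.338 t 40.1
3 rows of [0.0104 0.0324 0.017 ] | total [0.0312 0.0973 0.0511] | turn 10 x 0.1178 = 1.178
31167
16576 face normal [ 0.407 -0.252  0.878] phi deg 28.6 len 73.6 side -0.006
bottom upper edge [543.2 204.  111. ] P edge [522.9 216.6  67.1] P via grip z 67.5
```

Emit:
send_rows:
  series:
    - {"dx": 0, "dy": 0, "dz": 0, "turn": 0.118, "hand": 1}
    - {"dx": 0, "dy": 0, "dz": 0, "turn": 0.118, "hand": 1}
    - {"dx": 0, "dy": 0, "dz": 0, "turn": 0.118, "hand": 1}
    - {"dx": 0, "dy": 0, "dz": 0, "turn": 0.118, "hand": 1}
    - {"dx": 0, "dy": 0, "dz": 0, "turn": 0.118, "hand": 1}
    - {"dx": 0, "dy": 0, "dz": 0, "turn": 0.118, "hand": 1}
    - {"dx": 0, "dy": 0, "dz": 0, "turn": 0.118, "hand": 1}
    - {"dx": 0, "dy": 0, "dz": 0, "turn": 0.118, "hand": 1}
    - {"dx": 0, "dy": 0, "dz": 0, "turn": 0.118, "hand": 1}
    - {"dx": 0, "dy": 0, "dz": 0, "turn": 0.118, "hand": 1}

```text
time: 41.0
eef_pos: [454.8, 260.6, 305.9]
orientation: [-3.14, 0.002, -1.728]
wrist_force: [-0.7, 0.4, -2.2]
opening: 0.335
```

Emit:
send_rows:
  series:
    - {"dx": 0.029, "dy": -0.0038, "dz": 0.0195, "turn": 0, "hand": 1}
    - {"dx": 0.029, "dy": -0.0038, "dz": 0.0195, "turn": 0, "hand": 1}
    - {"dx": 0.029, "dy": -0.0038, "dz": 0.0195, "turn": 0, "hand": 1}
    - {"dx": 0, "dy": 0, "dz": 0, "turn": 0, "hand": 1}
    - {"dx": 0, "dy": 0, "dz": 0, "turn": 0, "hand": 1}

```text
time: 41.42
eef_pos: [452.8, 171.6, 246.2]
orientation: [-3.141, 0.0, -1.724]
wrist_force: [-0.4, 0.7, -1.6]
opening: 0.337
```

```bash
python3 - <<'E'
from h import *
s,X=tilt2(); save('w14.png',s['frame'])
Z=X[...,2]; hsv=cv2.cvtColor(s['frame'],cv2.COLOR_RGB2HSV)
m=(hsv[...,1]>170)&((hsv[...,0]<7)|(hsv[...,0]>173))&(Z<15)&(Z>-5); show(X,m,500)
E
```

```text
at [452.8 171.6 246.2] yaw -1.7235 q6 -0.93 F [-0.4  0.7 -1.6] op 0.337 t 41.4
1 rows of [ 0.0149  0.0208 -0.0038] | total [ 0.0149  0.0208 -0.0038] | turn 1 x -0.0035 = -0.0035
30792
16670 face normal [-0.077 -0.47   0.88 ] phi deg 28.4 len 73.5 side -0.005
bottom upper edge [435.7  68.3  56.9] P edge [439.5  91.7  12.9] P via grip z 13.4
[190.  24.] 4268 (array([483.7,  58.9,  47.7,  24.1]), np.float64(-0.1528)) 3.5
[387.  24.] 2564 (array([382.5,  74.3,  27.7,  24.1]), np.float64(-0.1447)) 3.5
```

Emit:
send_rows:
  series:
    - {"dx": 0, "dy": 0, "dz": 0.0122, "turn": 0, "hand": 1}
    - {"dx": 0.009, "dy": 0, "dz": 0, "turn": 0, "hand": 1}
    - {"dx": 0.005, "dy": 0, "dz": 0, "turn": 0, "hand": 1}
    - {"dx": 0.005, "dy": 0, "dz": -0.0035, "turn": 0, "hand": 1}
    - {"dx": 0.005, "dy": 0, "dz": -0.0045, "turn": 0, "hand": 1}
    - {"dx": 0.005, "dy": 0, "dz": -0.0045, "turn": 0, "hand": 1}
    - {"dx": 0.005, "dy": 0, "dz": -0.004, "turn": 0, "hand": 1}
    - {"dx": 0.005, "dy": 0, "dz": -0.0033, "turn": 0, "hand": 1}
    - {"dx": 0.005, "dy": 0, "dz": -0.003, "turn": 0, "hand": 1}
    - {"dx": 0.005, "dy": 0, "dz": -0.003, "turn": 0, "hand": 1}

```text
time: 42.3
eef_pos: [446.5, 127.5, 263.8]
orientation: [-3.134, 0.012, -1.718]
wrist_force: [-3.8, 11.3, 9.0]
opening: 0.34
```

```bash
python3 - <<'E'
from h import *
s,X=tilt2()
E
```

```text
at [446.5 127.5 263.8] yaw -1.7184 q6 -0.86 F [-3.8 11.3  9. ] op 0.34 t 42.3
1 rows of [-0.0296  0.0212  0.014 ] | total [-0.0296  0.0212  0.014 ] | turn 1 x 0.0016 = 0.0016
18986
12078 face normal [-0.053 -0.739  0.671] phi deg 47.8 len 80.6 side 0.056
bottom upper edge [434.4  42.3  40. ] P edge [437.1  79.3   6.5] P via grip z 6.9
```

Emit:
send_rows:
  series:
    - {"dx": 0.006, "dy": 0, "dz": -0.003, "turn": 0, "hand": 1}
    - {"dx": 0.006, "dy": 0, "dz": -0.0025, "turn": 0, "hand": 1}
    - {"dx": 0.006, "dy": 0, "dz": -0.002, "turn": 0, "hand": 1}
    - {"dx": 0.006, "dy": 0, "dz": -0.002, "turn": 0, "hand": 1}
    - {"dx": 0.006, "dy": 0, "dz": -0.0012, "turn": 0, "hand": 1}
    - {"dx": 0.006, "dy": 0, "dz": -0.001, "turn": 0, "hand": 1}
    - {"dx": 0.006, "dy": 0, "dz": -0.0005, "turn": 0, "hand": 1}

```text
time: 42.93
eef_pos: [438.8, 81.8, 271.4]
orientation: [3.141, -0.0, -1.722]
wrist_force: [-0.2, 0.3, -2.3]
opening: 0.34
```

```bash
python3 - <<'E'
from h import *
s,X=tilt2()
E
```

```text
at [438.8  81.8 271.4] yaw -1.722 q6 -0.79 F [-0.2  0.3 -2.3] op 0.34 t 42.9
3 rows of [-0.0253  0.0068  0.0071] | total [-0.076   0.0205  0.0214] | turn 1 x -0.002 = -0.002
24233
13023 face normal [-0.043 -0.704  0.709] phi deg 44.7 len 118.6 side 0.064
bottom upper edge [421.3 -34.9  25.7] P edge [ 4.234e+02  3.000e-01 -9.800e+00] P via grip z 17.6
```

Emit:
send_rows:
  series:
    - {"dx": -0.031, "dy": 0, "dz": 0, "turn": 0, "hand": 1}
    - {"dx": -0.031, "dy": 0, "dz": 0, "turn": 0, "hand": 1}
    - {"dx": 0, "dy": 0, "dz": 0, "turn": 0, "hand": 1}
    - {"dx": 0, "dy": 0, "dz": 0.012, "turn": 0, "hand": 1}
    - {"dx": 0, "dy": 0, "dz": 0, "turn": 0, "hand": 1}

```text
time: 43.4
eef_pos: [448.3, 144.1, 258.3]
orientation: [-3.141, 0.001, -1.721]
wrist_force: [0.6, 0.2, -0.8]
opening: 0.341
```

```bash
python3 - <<'E'
from h import *
s,X=tilt2(); 
Z=X[...,2]; hsv=cv2.cvtColor(s['frame'],cv2.COLOR_RGB2HSV)
m=(hsv[...,1]>170)&((hsv[...,0]<7)|(hsv[...,0]>173))&(Z<15)&(Z>-5); show(X,m,500)
q=snap("scene"); m15=np.hstack([cv2.resize(s['frame'],(400,300)),cv2.resize(q['frame'][80:290,160:440],(400,300))]); save('m15.png',m15)
E
```

```text
at [448.3 144.1 258.3] yaw -1.7209 q6 -0.89 F [ 0.6  0.2 -0.8] op 0.341 t 43.4
1 rows of [-0.013   0.0205  0.0083] | total [-0.013   0.0205  0.0083] | turn 1 x -0.0009 = -0.0009
23085
12820 face normal [-0.045 -0.7    0.712] phi deg 44.5 len 80.7 side 0.06
bottom upper edge [434.8  54.5  39.5] P edge [437.1  89.5   3.9] P via grip z 4.7
[280.  43.] 19696 (array([435.6,  50.5, 140.1,  54.6]), np.float64(-0.149)) 3.5
```

View pics/m15.png

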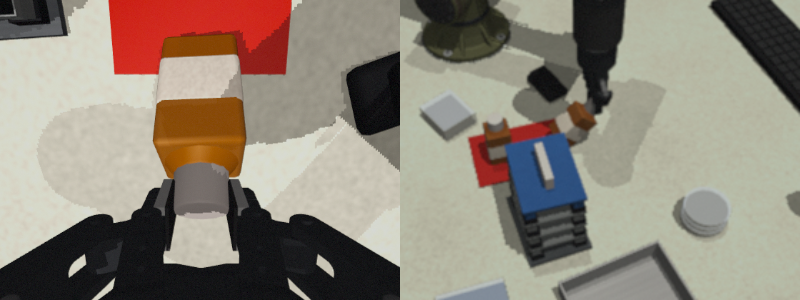

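Emit:
send_rows:
  series:
    - {"dx": 0, "dy": 0, "dz": 0.003, "turn": 0, "hand": 1}
    - {"dx": 0.006, "dy": 0, "dz": 0, "turn": 0, "hand": 1}
    - {"dx": 0.005, "dy": 0, "dz": 0, "turn": 0, "hand": 1}
    - {"dx": 0.005, "dy": 0, "dz": -0.001, "turn": 0, "hand": 1}
    - {"dx": 0.005, "dy": 0, "dz": -0.002, "turn": 0, "hand": 1}
    - {"dx": 0.005, "dy": 0, "dz": -0.0025, "turn": 0, "hand": 1}
    - {"dx": 0.005, "dy": 0, "dz": -0.0025, "turn": 0, "hand": 1}
    - {"dx": 0.005, "dy": 0, "dz": -0.002, "turn": 0, "hand": 1}

```text
time: 44.17
eef_pos: [443.8, 109.1, 269.6]
orientation: [-3.135, 0.008, -1.721]
wrist_force: [-3.2, 8.2, 7.6]
opening: 0.337
```

```bash
python3 - <<'E'
from h import *
s,X=tilt2()
E
```

```text
at [443.8 109.1 269.6] yaw -1.7211 q6 -0.84 F [-3.2  8.2  7.6] op 0.337 t 44.2
2 rows of [-0.0241  0.0107  0.0099] | total [-0.0481  0.0214  0.0199] | turn 1 x -0.0011 = -0.0011
15220
9741 face normal [-0.074 -0.837  0.543] phi deg 57.1 len 80.1 side 0.052
bottom upper edge [433.5  38.2  34.1] P edge [437.2  80.1   6.9] P via grip z 4.9
```

Emit:
send_rows:
  series:
    - {"dx": 0.006, "dy": 0, "dz": -0.001, "turn": 0, "hand": 1}
    - {"dx": 0.006, "dy": 0, "dz": -0.001, "turn": 0, "hand": 1}
    - {"dx": 0.006, "dy": 0, "dz": -0.0005, "turn": 0, "hand": 1}
    - {"dx": 0.006, "dy": 0, "dz": 0, "turn": 0, "hand": 1}
    - {"dx": 0.006, "dy": 0, "dz": 0, "turn": 0, "hand": 1}

```text
time: 44.63
eef_pos: [439.0, 78.8, 272.0]
orientation: [-3.136, 0.006, -1.721]
wrist_force: [0.5, -0.7, -0.3]
opening: 0.334
```

```bash
python3 - <<'E'
from h import *
s,X=tilt2()
E
```

```text
at [439.   78.8 272. ] yaw -1.7214 q6 -0.78 F [ 0.5 -0.7 -0.3] op 0.334 t 44.6
3 rows of [-0.0263  0.0071  0.0075] | total [-0.0788  0.0212  0.0224] | turn 1 x -0.0014 = -0.0014
15430
8928 face normal [-0.079 -0.874  0.48 ] phi deg 61.3 len 80.1 side 0.053
bottom upper edge [429.6  14.7  32. ] P edge [433.5  58.4   8. ] P via grip z 4.7
```

Emit:
send_rows:
  series:
    - {"dx": -0.016, "dy": 0, "dz": -0.002, "turn": 0, "hand": 1}
    - {"dx": -0.016, "dy": 0, "dz": 0, "turn": 0, "hand": 1}
    - {"dx": 0, "dy": 0, "dz": 0.0075, "turn": 0, "hand": 1}
    - {"dx": 0, "dy": 0, "dz": 0, "turn": 0, "hand": 1}
    - {"dx": 0.008, "dy": 0, "dz": 0, "turn": 0, "hand": 1}
    - {"dx": 0.007, "dy": 0, "dz": -0.001, "turn": 0, "hand": 1}
    - {"dx": 0.007, "dy": 0, "dz": -0.001, "turn": 0, "hand": 1}
    - {"dx": 0.007, "dy": 0, "dz": -0.0005, "turn": 0, "hand": 1}
    - {"dx": 0.007, "dy": 0, "dz": 0, "turn": 0, "hand": 1}
    - {"dx": 0.007, "dy": 0, "dz": 0, "turn": 0, "hand": 1}

```text
time: 45.52
eef_pos: [438.3, 68.1, 271.7]
orientation: [-3.131, 0.007, -1.721]
wrist_force: [-1.0, 7.5, 20.1]
opening: 0.343
```

```bash
python3 - <<'E'
from h import *
s,X=tilt2()
E
```

```text
at [438.3  68.1 271.7] yaw -1.7209 q6 -0.76 F [-1.   7.5 20.1] op 0.343 t 45.5
3 rows of [-0.0298  0.0074  0.0074] | total [-0.0895  0.0222  0.0221] | turn 1 x -0.0009 = -0.0009
11036
5658 face normal [-0.072 -0.971  0.23 ] phi deg 76.7 len 80.4 side 0.074
bottom upper edge [434.   30.6  18.8] P edge [437.6  79.1   7.4] P via grip z -0.0
```

Emit:
send_rows:
  series:
    - {"dx": 0, "dy": 0, "dz": -0.008, "turn": 0, "hand": 1}
    - {"dx": 0.01, "dy": 0, "dz": 0, "turn": 0, "hand": 1}
    - {"dx": 0.01, "dy": 0, "dz": 0, "turn": 0, "hand": 1}
    - {"dx": 0, "dy": 0, "dz": 0, "turn": 0, "hand": 1}
    - {"dx": 0, "dy": 0, "dz": 0.003, "turn": 0, "hand": 1}
    - {"dx": 0.003, "dy": 0, "dz": 0.003, "turn": 0, "hand": 1}
    - {"dx": 0.004, "dy": 0, "dz": 0.002, "turn": 0, "hand": 1}
    - {"dx": 0, "dy": 0, "dz": 0, "turn": 0, "hand": 1}

```text
time: 46.23
eef_pos: [432.7, 40.9, 271.8]
orientation: [-3.138, 0.002, -1.721]
wrist_force: [-16.9, 4.7, 33.0]
opening: 0.338
```

```bash
python3 - <<'E'
from h import *
s,X=tilt2()
E
```

```text
at [432.7  40.9 271.8] yaw -1.7209 q6 -0.71 F [-16.9   4.7  33. ] op 0.338 t 46.2
4 rows of [-0.0293  0.0052  0.0055] | total [-0.1173  0.0206  0.022 ] | turn 1 x -0.0009 = -0.0009
19149
5763 face normal [-0.085 -0.973  0.214] phi deg 77.6 len 80.1 side 0.062
bottom upper edge [427.2   4.9  18.8] P edge [431.4  53.5   8.1] P via grip z -0.0
```

Steep enough (12° off) to settle upright; release gently.

Emit:
send_rows:
  series:
    - {"dx": 0, "dy": 0, "dz": -0.002, "turn": 0, "hand": 1}
    - {"dx": 0, "dy": 0, "dz": 0, "turn": 0, "hand": 0.1}
    - {"dx": 0, "dy": 0, "dz": 0, "turn": 0, "hand": 0}
    - {"dx": 0, "dy": 0, "dz": 0, "turn": 0, "hand": -0.4}
    - {"dx": 0, "dy": 0, "dz": 0, "turn": 0, "hand": -1}
    - {"dx": 0, "dy": 0, "dz": -0.03, "turn": 0, "hand": -1}
    - {"dx": 0, "dy": 0, "dz": -0.04, "turn": 0, "hand": -1}
    - {"dx": 0, "dy": 0, "dz": -0.04, "turn": 0, "hand": -1}
    - {"dx": 0, "dy": 0, "dz": -0.04, "turn": 0, "hand": -1}
    - {"dx": 0, "dy": 0, "dz": -0.03, "turn": 0, "hand": -1}

```text
time: 47.12
eef_pos: [432.5, 40.5, 451.1]
orientation: [-3.139, 0.0, -1.722]
wrist_force: [0.8, 0.6, 0.6]
opening: 0.998
```

Emit:
send_rows:
  series:
    - {"dx": -0.04, "dy": 0, "dz": -0.01, "turn": 0, "hand": -1}
    - {"dx": -0.04, "dy": 0, "dz": 0, "turn": 0, "hand": -1}
    - {"dx": -0.04, "dy": 0, "dz": 0, "turn": 0, "hand": -1}
    - {"dx": -0.04, "dy": 0, "dz": 0, "turn": 0, "hand": -1}
    - {"dx": -0.04, "dy": 0, "dz": 0, "turn": 0, "hand": -1}
    - {"dx": -0.04, "dy": 0, "dz": 0, "turn": 0, "hand": -1}
    - {"dx": -0.04, "dy": 0, "dz": 0, "turn": 0, "hand": -1}
    - {"dx": 0, "dy": 0, "dz": 0, "turn": 0, "hand": -1}
    - {"dx": 0, "dy": 0, "dz": 0, "turn": 0, "hand": -1}

```text
time: 47.87
eef_pos: [475.0, 320.0, 455.1]
orientation: [3.139, -0.004, -1.72]
wrist_force: [-0.5, -0.8, -0.1]
opening: 1.0
```

```bash
python3 - <<'E'
from h import *
print(r.state()['eef_pos'])
q=snap("top"); X=cloud(q); Z=X[...,2]; save('top2.png',q['frame'])
M=np.array(MAT[:2]); R2=np.array([[np.cos(MAT[2]),-np.sin(MAT[2])],[np.sin(MAT[2]),np.cos(MAT[2])]])
near=(abs(X[...,0]-424)<120)&(abs(X[...,1]+22)<140)
for nm,m in dict(cap=(Z>112)&(Z<125)&near,shoulder=(Z>80)&(Z<97)&near,low=(Z>8)&(Z<70)).items():
    for o in comps(X,m,60): print(nm,*o,'mat',((o[2][0][:2]-M)@R2).round(1))
print('cover'); show(X,(Z>150)&(Z<205),300); show(X,(Z>188)&(Z<205),100)
E
```

```text
[475.00192221 320.04167138 455.14023975]
cap [272. 268.] 213 (array([430.2,  23.4,  30.5,  28.7]), np.float64(0.0015)) 117.4 mat [-1.3 46.5]
cap [316. 274.] 217 (array([418.9, -61.7,  30.3,  29.5]), np.float64(-0.8014)) 117.3 mat [  0.1 -39.3]
shoulder [309. 214.] 72 (array([541. , -47.8,  69.4,   5.6]), np.float64(1.4388)) 87.4 mat [118.8  -7.4]
shoulder [272. 270.] 420 (array([429.8,  23.1,  49.9,  49.8]), np.float64(-0.0989)) 89.0 mat [-1.7 46.2]
shoulder [314. 275.] 418 (array([419.2, -61.7,  50.2,  50.2]), np.float64(-0.1549)) 88.6 mat [  0.4 -39.3]
low [490. 110.] 1749 (array([ 777.3, -476.3,  278.2,  133.3]), np.float64(0.9583)) 39.7 mat [ 416.1 -396.1]
low [274.  90.] 2145 (array([831.1,  20.1, 199.7, 144.3]), np.float64(1.566)) 37.5 mat [395.6 102.8]
low [42. 92.] 433 (array([827.4, 536.1,  65.7,  32.7]), np.float64(-0.8127)) 45.1 mat [315.4 612.5]
low [ 83. 101.] 468 (array([808.3, 447.8,  66.6,  35. ]), np.float64(-0.8259)) 41.5 mat [309.6 522.3]
low [386. 125.] 2558 (array([ 751.3, -227.6,  121.2,   86.3]), np.float64(1.4313)) 61.8 mat [ 353.5 -154. ]
low [174. 132.] 1497 (array([733.9, 241.3,  89.4,  88.6]), np.float64(-0.0815)) 45.3 mat [266.7 307.1]
low [541. 236.] 3501 (array([ 497.3, -577.2,  212. ,  110.1]), np.float64(0.1981)) 16.3 mat [ 154.2 -537.5]
low [296. 217.] 294 (array([542.1, -30.4, 122.6,  13.9]), np.float64(1.4931)) 44.8 mat [117.3   9.9]
low [347. 349.] 2205 (array([ 271.6, -130. ,  100.9,   85.6]), np.float64(0.2969)) 34.2 mat [-135.4 -128.7]
low [230. 349.] 1380 (array([271.8, 109.9,  99.9,  58.3]), np.float64(0.201)) 26.1 mat [-170.8  108.5]
cover
[303. 168.] 4517 (array([615. , -36.3, 150.8, 110.2]), np.float64(-0.1608)) 167.6
[304. 164.] 332 (array([615. , -36.2,  80.3,  13.9]), np.float64(-0.1592)) 195.5
```

View pics/top2.png

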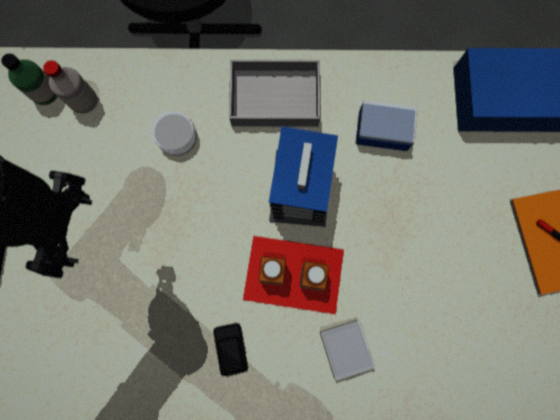

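```bash
python3 - <<'E'
from h import *
plan(617.3,-38,480,-0.16)
E
```

```text
at [474.9 318.6 456.5] yaw -1.7208 q6 -1.09 F [-0.4 -0.9  1.1] op 1.003 t 47.9
10 rows of [ 0.0331 -0.0194 -0.0023] | total [ 0.3314 -0.1941 -0.0228] | turn 14 x -0.1115 = -1.5608
```

Emit:
send_rows:
  series:
    - {"dx": 0.0331, "dy": -0.0194, "dz": -0.0023, "turn": 0, "hand": -1}
    - {"dx": 0.0331, "dy": -0.0194, "dz": -0.0023, "turn": 0, "hand": -1}
    - {"dx": 0.0331, "dy": -0.0194, "dz": -0.0023, "turn": 0, "hand": -1}
    - {"dx": 0.0331, "dy": -0.0194, "dz": -0.0023, "turn": 0, "hand": -1}
    - {"dx": 0.0331, "dy": -0.0194, "dz": -0.0023, "turn": 0, "hand": -1}
    - {"dx": 0.0331, "dy": -0.0194, "dz": -0.0023, "turn": 0, "hand": -1}
    - {"dx": 0.0331, "dy": -0.0194, "dz": -0.0023, "turn": 0, "hand": -1}
    - {"dx": 0.0331, "dy": -0.0194, "dz": -0.0023, "turn": 0, "hand": -1}
    - {"dx": 0.0331, "dy": -0.0194, "dz": -0.0023, "turn": 0, "hand": -1}
    - {"dx": 0.0331, "dy": -0.0194, "dz": -0.0023, "turn": 0, "hand": -1}

```text
time: 48.75
eef_pos: [616.0, -41.9, 482.3]
orientation: [-3.14, 0.0, -1.723]
wrist_force: [0.2, 0.2, 0.5]
opening: 1.002
```

Emit:
send_rows:
  series:
    - {"dx": 0, "dy": 0, "dz": 0, "turn": 0.113, "hand": -1}
    - {"dx": 0, "dy": 0, "dz": 0, "turn": 0.113, "hand": -1}
    - {"dx": 0, "dy": 0, "dz": 0, "turn": 0.113, "hand": -1}
    - {"dx": 0, "dy": 0, "dz": 0, "turn": 0.113, "hand": -1}
    - {"dx": 0, "dy": 0, "dz": 0, "turn": 0.113, "hand": -1}
    - {"dx": 0, "dy": 0, "dz": 0, "turn": 0.113, "hand": -1}
    - {"dx": 0, "dy": 0, "dz": 0, "turn": 0.113, "hand": -1}

```text
time: 49.33
eef_pos: [615.7, -40.1, 481.9]
orientation: [-3.141, 0.001, -2.52]
wrist_force: [0.5, -0.0, -0.1]
opening: 1.003
```

Emit:
send_rows:
  series:
    - {"dx": 0, "dy": 0, "dz": 0, "turn": 0.113, "hand": -1}
    - {"dx": 0, "dy": 0, "dz": 0, "turn": 0.113, "hand": -1}
    - {"dx": 0, "dy": 0, "dz": 0, "turn": 0.113, "hand": -1}
    - {"dx": 0, "dy": 0, "dz": 0, "turn": 0.113, "hand": -1}
    - {"dx": 0, "dy": 0, "dz": 0, "turn": 0.113, "hand": -1}
    - {"dx": 0, "dy": 0, "dz": 0, "turn": 0.113, "hand": -1}
    - {"dx": 0, "dy": 0, "dz": 0, "turn": 0.113, "hand": -1}
    - {"dx": 0, "dy": 0, "dz": 0, "turn": 0, "hand": -1}
    - {"dx": 0, "dy": 0, "dz": 0, "turn": 0, "hand": -1}

```text
time: 50.08
eef_pos: [616.0, -39.6, 481.7]
orientation: [3.141, 0.001, 2.982]
wrist_force: [-0.8, 0.1, -0.0]
opening: 1.001
```

```bash
python3 - <<'E'
from h import *
plan(617.3,-38,348,-0.16)
s=snap("wrist"); X=cloud(s); Z=X[...,2]; save('w16.png',s['frame'])
print('cover'); show(X,(Z>155)&(Z<205),5000); show(X,(Z>188)&(Z<205),300)
print('base'); show(X,(Z>5)&(Z<12),200)
for h0 in (0,40,80): 
    print('layer',h0); show(X,(Z>h0+10+38-8)&(Z<h0+10+53),150)
E
```

```text
at [616.  -39.6 481.7] yaw 2.9816 q6 -1.99 F [-0.8  0.1 -0. ] op 1.001 t 50.1
4 rows of [-0.0002  0.0004  0.0334] | total [-0.0009  0.0018  0.1337] | turn 1 x 0.0 = 0.0
cover
[285. 183.] 26452 (array([615. , -34.9, 150.2, 110.4]), np.float64(-0.1593)) 168.6
[286. 197.] 2206 (array([614.3, -34.8,  80.2,  14. ]), np.float64(-0.1613)) 196.5
base
[494. 209.] 223 (array([715.5, 219.2,  84.3,  30.2]), np.float64(-0.6384)) 8.7
[168. 266.] 258 (array([ 726.2, -203.6,  142.7,   65.8]), np.float64(0.8376)) 8.9
[340. 324.] 6867 (array([843.2,  11.8, 170.9, 108.9]), np.float64(1.5707)) 5.9
[ 29. 317.] 202 (array([ 763.7, -409.6,   66.1,   33. ]), np.float64(0.7591)) 8.4
layer 0
[228.   2.] 207 (array([443.2, -63.8,  48.8,   3.3]), np.float64(1.4565)) 47.5
[531. 230.] 3886 (array([733.3, 232.9,  89.6,  69. ]), np.float64(0.0214)) 46.4
[114. 275.] 450 (array([ 708.3, -251.6,   55.4,    6.6]), np.float64(1.4392)) 54.3
[189. 293.] 653 (array([ 755.1, -169.9,   87.6,   27.3]), np.float64(0.1595)) 55.0
[315. 299.] 1301 (array([784.4, -29.5, 191.5,  96.6]), np.float64(-0.89)) 49.6
[375. 373.] 363 (array([897.2,  42.2,  62.1,   6.4]), np.float64(1.5615)) 47.1
layer 40
layer 80
```

View pics/w16.png

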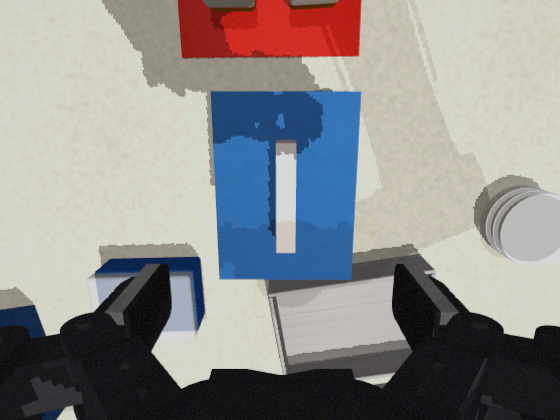

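Emit:
send_rows:
  series:
    - {"dx": 0.001, "dy": 0.0034, "dz": 0.03, "turn": 0, "hand": -1}
    - {"dx": 0, "dy": 0, "dz": 0.035, "turn": 0, "hand": -1}
    - {"dx": 0, "dy": 0, "dz": 0.035, "turn": 0, "hand": -1}
    - {"dx": 0, "dy": 0, "dz": 0.031, "turn": 0, "hand": -1}
    - {"dx": 0, "dy": 0, "dz": 0, "turn": 0, "hand": 0.3}
    - {"dx": 0, "dy": 0, "dz": 0, "turn": 0, "hand": 1}
    - {"dx": 0, "dy": 0, "dz": 0, "turn": 0, "hand": 1}
    - {"dx": 0, "dy": 0, "dz": 0, "turn": 0, "hand": 1}
    - {"dx": 0, "dy": 0, "dz": 0, "turn": 0, "hand": 1}
    - {"dx": 0, "dy": 0, "dz": 0, "turn": 0, "hand": 1}

```text
time: 50.97
eef_pos: [616.5, -35.4, 352.2]
orientation: [3.142, 0.003, 2.98]
wrist_force: [-1.9, -7.4, 8.0]
opening: 0.15
```

```bash
python3 - <<'E'
from h import *
plan(617.3,-37.8,350,-0.055); s,X=heldcover()
E
```

```text
at [616.5 -35.4 352.2] yaw 2.9796 q6 -2.0 F [-1.9 -7.4  8. ] op 0.15 t 51.0
1 rows of [-0.0012 -0.0023  0.0022] | total [-0.0012 -0.0023  0.0022] | turn 1 x -0.107 = -0.107
at [616.5 -35.4 352.2] yaw 2.9796 q6 -2.0 F [-1.9 -7.4  8. ] op 0.15 t 51.0
1 rows of [-0.0017 -0.0022  0.0022] | total [-0.0017 -0.0022  0.0022] | turn 1 x -0.072 = -0.072
[281. 135.] 32074 (array([565.1, -25.8, 110.7,  50.1]), np.float64(1.4092)) 168.5
  front-edge based centre [614.4 -33.8] angle -0.1616
```

Twist back slightly past nominal, with the shift, then return.

Emit:
send_rows:
  series:
    - {"dx": -0.0005, "dy": -0.0012, "dz": 0, "turn": -0.025, "hand": 1}
    - {"dx": -0.0005, "dy": -0.0012, "dz": 0, "turn": -0.025, "hand": 1}
    - {"dx": 0, "dy": 0, "dz": 0, "turn": -0.025, "hand": 1}
    - {"dx": 0, "dy": 0, "dz": 0, "turn": -0.025, "hand": 1}
    - {"dx": 0, "dy": 0, "dz": 0, "turn": -0.01, "hand": 1}
    - {"dx": 0, "dy": 0, "dz": 0, "turn": 0, "hand": 1}
    - {"dx": 0, "dy": 0, "dz": 0, "turn": 0, "hand": 1}

```text
time: 51.6
eef_pos: [617.1, -37.7, 352.2]
orientation: [3.141, 0.003, 3.089]
wrist_force: [0.5, 0.3, 5.1]
opening: 0.151
```

```bash
python3 - <<'E'
from h import *
print(r.state()['ft_torque']); s,X=heldcover()
E
```

```text
[ 0.17416484  0.08820906 -0.52036836]
at [617.1 -37.7 352.2] yaw 3.0887 q6 -1.89 F [0.5 0.3 5.1] op 0.151 t 51.6
1 rows of [-0.0007 -0.0001  0.0022] | total [-0.0007 -0.0001  0.0022] | turn 1 x 0.0371 = 0.0371
[282. 135.] 32100 (array([565.2, -32.9, 110.9,  50.7]), np.float64(1.5107)) 168.4
  front-edge based centre [614.8 -35.9] angle -0.0601
```

Emit:
send_rows:
  series:
    - {"dx": -0.0013, "dy": 0, "dz": 0, "turn": 0.012, "hand": 1}
    - {"dx": 0, "dy": 0, "dz": 0, "turn": 0.012, "hand": 1}
    - {"dx": 0, "dy": 0, "dz": 0, "turn": 0, "hand": 1}
    - {"dx": 0, "dy": 0, "dz": 0, "turn": 0, "hand": -0.3}
    - {"dx": 0, "dy": 0, "dz": 0, "turn": 0, "hand": -1}
    - {"dx": 0, "dy": 0, "dz": 0, "turn": 0, "hand": -1}
    - {"dx": 0, "dy": 0, "dz": -0.025, "turn": 0, "hand": -1}
    - {"dx": 0, "dy": 0, "dz": -0.035, "turn": 0, "hand": -1}
    - {"dx": 0, "dy": 0, "dz": -0.035, "turn": 0, "hand": -1}
    - {"dx": 0, "dy": 0, "dz": -0.035, "turn": 0, "hand": -1}

```text
time: 52.48
eef_pos: [618.1, -37.7, 481.1]
orientation: [-3.141, -0.001, 3.065]
wrist_force: [0.5, 0.7, 1.1]
opening: 1.0
```

Emit:
send_rows:
  series:
    - {"dx": 0.04, "dy": 0, "dz": 0, "turn": 0, "hand": -1}
    - {"dx": 0.04, "dy": 0, "dz": 0, "turn": 0, "hand": -1}
    - {"dx": 0.04, "dy": 0, "dz": 0, "turn": 0, "hand": -1}
    - {"dx": 0, "dy": 0, "dz": 0, "turn": 0, "hand": -1}
    - {"dx": 0, "dy": 0, "dz": 0, "turn": 0, "hand": -1}

```text
time: 52.9
eef_pos: [496.6, -28.8, 481.5]
orientation: [3.14, 0.003, 3.066]
wrist_force: [-0.2, 1.3, 0.1]
opening: 1.004
```

```bash
python3 - <<'E'
from h import *
plan(617,-37.8,480,-0.09)
s=snap("wrist"); X=cloud(s); Z=X[...,2]; save('w17.png',s['frame']); f=s['frame'].max(-1)
print('cover'); show(X,(Z>155)&(Z<175),5000); show(X,(Z>188)&(Z<205),300)
near=(abs(X[...,0]-580)<70)&(abs(X[...,1]+37)<90)
for k,(lo,hi) in enumerate([(5,12),(16,24),(42,52),(56,64),(82,92),(96,104),(122,132),(136,144)]): print(lo,hi); show(X,(Z>lo)&(Z<hi)&near,120)
# front faces: for each height band smallest-x boundary line fit
for nm,(lo,hi) in dict(base=(1,8),t1=(43,47),s1=(50,59),t2=(83,87),s2=(90,99),t3=(123,127),s3=(130,139),cov=(163,167)).items():
    m=near&(Z>lo)&(Z<hi)&(X[...,0]<575); P=X[m]
    if len(P)<15: print(nm,'few',len(P)); continue
    k=np.ones(len(P),bool)
    for _ in range(6): c=np.polyfit(P[k,1],P[k,0],1); e=P[:,0]-np.polyval(c,P[:,1]); k=abs(e)<max(1.0,1.5*np.median(abs(e)))
    print(nm,len(P),k.sum(),'angle',round(-np.arctan(c[0]),4),'x at y=-30',np.polyval(c,-30).round(1),'y range',P[k,1].min().round(1),P[k,1].max().round(1))
q=snap("scene"); save('s17.png',cv2.resize(q['frame'][150:330,190:430],(720,540)))
E
```

```text
at [496.6 -28.8 481.5] yaw 3.0665 q6 -1.99 F [-0.2  1.3  0.1] op 1.004 t 52.9
4 rows of [-0.0302  0.      0.0005] | total [-0.1207  0.      0.0019] | turn 1 x 0.0149 = 0.0149
cover
[281. 303.] 14784 (array([601.5, -34.9, 123. , 110.3]), np.float64(-0.0751)) 168.6
[281. 335.] 1361 (array([607.7, -35.1,  66.3,  13.6]), np.float64(-0.078)) 196.5
5 12
[282. 200.] 1103 (array([542.8, -30.1, 125. ,  26.4]), np.float64(1.5612)) 8.6
16 24
42 52
[283. 211.] 638 (array([545.6, -28. , 109.9,  10.3]), np.float64(1.4656)) 48.3
56 64
82 92
[284. 221.] 873 (array([545.7, -27.9, 109.5,  11.8]), np.float64(1.4604)) 88.4
96 104
[242. 223.] 163 (array([539.5, -69.4,  24. ,   6.7]), np.float64(1.4228)) 100.5
122 132
[282. 235.] 1248 (array([546.5, -29.8, 109.9,  13.9]), np.float64(1.4808)) 128.4
136 144
[236. 237.] 235 (array([541.4, -71.4,  24.1,   8.9]), np.float64(1.4817)) 140.3
[329. 238.] 190 (array([548.2,  12.2,  24.2,   7.7]), np.float64(1.4955)) 140.3
base 1618 1119 angle -0.0292 x at y=-30 530.3 y range -126.8 53.0
t1 94 83 angle -0.11 x at y=-30 540.8 y range -80.4 27.1
s1 119 100 angle -0.1092 x at y=-30 541.8 y range -81.4 25.7
t2 128 119 angle -0.111 x at y=-30 540.3 y range -81.7 27.0
s2 149 126 angle -0.111 x at y=-30 541.3 y range -80.7 25.7
t3 159 154 angle -0.0903 x at y=-30 540.2 y range -84.0 25.0
s3 210 176 angle -0.0902 x at y=-30 541.1 y range -82.8 24.4
cov 254 215 angle -0.0747 x at y=-30 540.9 y range -84.8 24.4
```

```bash
python3 - <<'E'
from h import *
s=snap("wrist"); X=cloud(s); Z=X[...,2]
M=np.array(MAT[:2]); R2=np.array([[np.cos(MAT[2]),-np.sin(MAT[2])],[np.sin(MAT[2]),np.cos(MAT[2])]])
near=(X[...,0]<500)&(X[...,0]>340)&(abs(X[...,1]+22)<120); ok=0
for nm,m in dict(cap=(Z>112)&(Z<125)&near,shoulder=(Z>80)&(Z<96)&near).items():
    for o in comps(X,m,300):
        p=(o[2][0][:2]-M)@R2; print(nm,*o,'mat',p.round(1)); ok+=(abs(p[0])<50 and abs(p[1])<75)
print(ok,r.state()['time'])
if ok==4: r.job_done(); print('handed in')
E
```

```text
cap [309.  73.] 1153 (array([406.7,   3.4,  30.7,  30.4]), np.float64(1.5253)) 118.9 mat [-21.6  23.3]
cap [236.  93.] 1106 (array([418. , -60.4,  31.1,  31. ]), np.float64(-0.3934)) 118.4 mat [ -0.9 -38.2]
shoulder [304.  77.] 1788 (array([406.5,   2.7,  50.2,  50.1]), np.float64(1.439)) 90.1 mat [-21.7  22.5]
shoulder [242.  94.] 1766 (array([417.9, -60.5,  50.1,  50.1]), np.float64(1.4329)) 89.5 mat [ -1.  -38.3]
4 53.05
the job is handed in; nothing more can be done
handed in
```

The job is handed in at about 53 s of the 210 s. All three trays and the cover are stacked on the base, and both bottles stand upright on the mat. No verdict was reported.

**Stack:** I seated the three trays and then the cover. While I turned the first bottle, I believe it brushed the stack. The cover had twisted about 0.07 rad from the base direction, outside the 0.06 limit. I gripped its fin, twisted it back and released it.

| Part (last wrist-camera check) | Top of plate, mm | Direction, rad |
|---|---|---|
| Base | – | -0.089 (earlier measurement) |
| First tray | 48.3 | -0.110 |
| Second tray | 88.4 | -0.111 |
| Third tray | 128.4 | -0.090 |
| Cover | 168.6 | -0.075 |

- All four layers are at seated height, within about 1 mm of the base centre, and at most 0.022 rad off in direction.
- A direct line fit of the base edge in that same view gave -0.029 rad. It had picked up bench points, so I used the earlier base measurements instead.

**Bottles:** I gripped each by the cap, shook it until it began to swing, pivoted it up against the mat edge and released it. In the last check both were upright, with centres at (-22, 23) and (-1, -38) mm in mat axes, inside the limits. The first of these had moved about 3 cm since the picture before, apparently the announced knock.

**Left alone:** the Petri dishes and tip box measured unmoved in the last top-camera picture, taken before I straightened the cover. At hand-in the gripper was open, about 110 mm above the cover fin, touching nothing.

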